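# Load the guarded sample spinner

## Task

Get the sample spinner ready for a run: slide its guard hood fully open, lower the carrier block fully home over the drive shaft and drive pin, then move every sample tube from the rack into a hole of the carrier, one tube to a hole. Then lower the cover plate over the same shaft and pin until it rests flat on the carrier's hub, and slide the guard fully shut again. Keep the tubes upright and do not slam the guard.

Things in the scene. Friction and masses are not known exactly. Their poses are not given: they have to be found in the camera images.
- spinner: fixed bench-top spinner: white base plate 360 x 180 mm, 12 mm thick, long in its x. Origin on the drive shaft's axis at bench level; z up. Its x axis points along the guard's rails, away from the robot; the base reaches from x = -85 to +275 mm. A clear end screen 114 mm high stands across the base at x = -79 mm.
- spindle (a point): point on the shaft's axis on top of the base plate (12 mm above the bench), where the carrier's underside comes to rest. The steel drive shaft here is 12 mm in diameter, tapered over its last 12 mm to 5 mm; tip 136 mm above the bench.
- pin_tip (a point): tip of the steel drive pin, 126 mm above the bench; the pin stands upright at x = +36 mm, y = 0 of the spinner, 8 mm in diameter, tapered over its last 8 mm to 3 mm
- guard (a joint): travel of the clear guard hood (m) along the spinner's +x: 0 = shut, over the shaft; 0.19 = fully open, its front edge 118 mm behind the shaft. About 3 N of friction plus 8 N per m/s of drag; it stays where left. Hood 144 mm long, 170 mm wide, top 166 mm above the bench, no wall on the robot's side.
- guard_handle (a point): centre of the black handle bar on the hood: it lies across the rails (along the spinner's y), 86 mm long, 12 mm thick, 14 mm high, centre 203 mm above the bench, 30 mm free under it between two posts; 30 mm nearer the robot than the hood's middle. Grip it from above, fingers fore and aft.
- carrier: loose grey carrier, 0.35 kg: block 108 x 108 mm, 44 high, with an aluminium hub 40 mm (x) by 26 mm (y) rising to 94 mm above the underside; grip the hub across its 26 mm. Origin: centre of the underside, z up; stands upright. A 14 mm bore through it all at the origin, an 11 mm through hole for the pin at x = +36, y = 0. Four tube holes, 16 mm wide, floors 8 mm over the underside, at x, y = +-36.
- hole0 (a point): centre of the floor of the carrier's tube hole at x = -36 mm, y = -36 mm, 8 mm above the carrier's underside
- hole1 (a point): centre of the floor of the carrier's tube hole at x = -36 mm, y = 36 mm, 8 mm above the carrier's underside
- hole2 (a point): centre of the floor of the carrier's tube hole at x = 36 mm, y = -36 mm, 8 mm above the carrier's underside
- hole3 (a point): centre of the floor of the carrier's tube hole at x = 36 mm, y = 36 mm, 8 mm above the carrier's underside
- cover: loose aluminium cover plate, 0.2 kg: 108 x 108 x 6 mm, with a grey grip block 40 mm (x) by 26 mm (y) rising to 40 mm above the underside; grip it across its 26 mm. Origin: centre of the underside, z up; it lies flat. A 14 mm bore through it at the origin, an 11 mm hole for the pin at x = +36, y = 0. Seated, it rests on the carrier's hub, 94 mm above the base plate.
- rack: fixed blue tube rack, 70 x 147 x 68 mm, long in its y, origin at the centre of its underside; 18 mm square cells, cell floor 7 mm above the bench, upper plate 60 mm, end walls 67 mm above it. (Bystander: the tall beige analyser, 387 mm high, fills the bench behind the left part: x above 0.57, y above 0.22 in world coordinates; keep arm and gripper clear of it, and of the side wall on the right.)
- tube_0: capped sample tube, 81 mm long, 12 g, standing loosely in the rack (may lean a little); solid to the fingers only up to 72 mm from the foot, 12.6 mm in diameter (the cap looks 16 mm wide). Origin: centre of its foot, z along the tube. Two to four tubes are present.
- tube_1: capped sample tube, 81 mm long, 12 g, standing loosely in the rack (may lean a little); solid to the fingers only up to 72 mm from the foot, 12.6 mm in diameter (the cap looks 16 mm wide). Origin: centre of its foot, z along the tube. Two to four tubes are present.
- tube_2: capped sample tube, 81 mm long, 12 g, standing loosely in the rack (may lean a little); solid to the fingers only up to 72 mm from the foot, 12.6 mm in diameter (the cap looks 16 mm wide). Origin: centre of its foot, z along the tube. Two to four tubes are present.
- tube_3: capped sample tube, 81 mm long, 12 g, standing loosely in the rack (may lean a little); solid to the fingers only up to 72 mm from the foot, 12.6 mm in diameter (the cap looks 16 mm wide). Origin: centre of its foot, z along the tube. Two to four tubes are present.

How it is judged:
By the outcome, as a careful person would: the job done as asked, in the order asked, and still so for the second after the job is handed in, with the robot touching nothing.
Of tube_0, tube_1, tube_2, tube_3 only 2 to 4 are there at a start; the rules pass over those that are not, and their reading is None.
At some moment in a run one of carrier, cover may be knocked a few centimetres aside while the robot is not near it.
It also fails if it takes over 210 s, if anything falls off the work surface, if the arm or the gripper's body presses on something with over 40 N, if the wrist force passes 120 N, or if a joint passes its speed limit or range.

## Robot

A 6-joint arm with a two-finger parallel gripper is mounted at the origin on a cart in front of the work surface, level with it; the furniture and walls round the work are solid. World frame = base frame: x ahead of the robot, y to its left, z up, the work surface at z = 0. Lengths are in mm, angles in rad, forces in N, time in s.
With the tool pointing down it reaches from about 300 to 775 mm from the base axis. Payload 14.6 kg.
Tool frame: the origin (TCP) lies midway between the tips of the shut fingers; the grasp point (between the pads) lies behind it (manip.grip_depth is the z of the grasp point in the tool frame, in mm); z points along the fingers, y is the line along which they close (so a half turn about z gives the same grasp; the last joint's range is limited). The gripper opens to 94 mm and grips with 3 to 60 N. Pads are 16 mm wide; open, the fingers measure 119 mm over their backs; the gripper's body (75 mm by 177 mm) begins 78 mm behind the grasp point.
Start: joints at [1.048, 0.3, 1.521, -0, 1.321, -0.067], TCP at [242.095, 493.841, 205.446] pointing down, gripper open.
Joint ranges: [-3.03, 3.03], [-0.79, 2.21], [0.23, 2.52], [-1.04, 4.18], [0, 3.07], [-2.55, 2.55]. Speed limits (rad/s): [2.22, 2.22, 2.57, 3.14, 3.14, 3.14].

## Interface

Orientations are given as [roll, pitch, yaw] about the fixed x, y, z axes, in that order (R = Rz(yaw) Ry(pitch) Rx(roll)).
In Python, from cell import manip gives the robot as it stands.
- The arm moves only by the tool nudge_tcp, called after "Request:" as a command line: name --argument value ..., lists and objects as JSON in quotes. Schema: {"type":"object","properties":{"segments":{"type":"array","items":{"type":"number"},"minItems":6,"maxItems":30},"jaw":{"type":"number"},"grip_force":{"type":"number"},"only":{"type":"string"},"quiet":{"type":"boolean"},"lines":{"type":"string"}},"required":["segments"],"additionalProperties":false}. segments is one flat list of numbers that holds 1 to 5 rows one after another, with no inner brackets; each row has 6 numbers: dx, dy, dz in mm, then a rotation vector rx, ry, rz in rad; each row is the pose to reach, as a shift and turn from the pose commanded when the call began, along the tool's axes at that moment; what a row does not reach only later rows make up. A row lasts 1/10 s, in which the tool goes at most 50 mm and 0.15 rad, less where a joint would pass 70% of its speed; a pose out of reach is approached as far as the arm can. jaw is the finger opening in mm, set as the call begins (left out keeps the last). The fingers move at their own pace and stop on an object; grip_force is the grip in N (left out, the last holds). Time passes only in rows, so rows that do not move let the fingers close. The tool returns the time, the measured TCP pose, the force, the opening and the grip force at its end. only (a regular expression) keeps the lines of the reply that match it, lines (a string "A,B") keeps lines A to B, and quiet returns only ok. Input that does not fit is refused with a message, and nothing moves.
- manip.read_state(): the state, without advancing time (a new reading comes with each control period).
- manip.camera(name): name is "side" or "top" or "wrist"; returns (picture, depth): 420x560x3 uint8, red, green, blue; 420x560 float32, mm along the optical axis (not along the pixel's ray), 0 where there is no reading.
- manip.camera_info(name): a dict with "K" (3x3 intrinsics, pixels), "dist" ([k1, k2, p1, p2, k3] as OpenCV has them; the pictures are not rectified), "rvec" (rotation vector, rad) and "tvec" (3), from world to camera coordinates, as OpenCV has them; the wrist camera has in their place "mount" (4x4, takes a point from camera to tool coordinates, whose origin is the TCP and whose axes are the flange's). Camera axes: x right, y down, z forward; pixel columns grow to the right and rows downward; lengths in mm; the calibration is good to about 2 mm. A picture is of the moment at which its call begins: read the wrist's pose just before it. camera_info takes no time and is no camera call.
- manip.sign_off(): hands the job in; it is judged then, once.
The state is a dict: "clock": time; "joints": joint angles; "qd": joint speeds; "effort": joint torques, N m; "eef_pos": TCP position; "eef_rot": TCP orientation; "wrist_force": force on the tool from outside, world axes, zero at the start; "moment": the same for the moment, N m; "finger_gap": finger opening in mm; "finger_force": force on a finger pad.
Only numpy, scipy, OpenCV 4.12 (cv2) and the standard library are available. Lean on these libraries where they do the work, as an engineer would, in place of code of your own. Each camera call takes 0.05 s, during which the arm holds its last target. There are 200 camera calls.

## Working session

There is one attempt and no reset: what is moved stays moved. The work goes in short steps, Python scripts to look and compute and a tool call to move; the robot and the scene stay as the last step left them, time stands still between calls to the robot, and variables do not carry over. Pictures are saved under pics/ and viewed, at most 14 in all, crops included, and the job is handed in when it is done.

```bash
ls; mkdir -p pics; python3 - <<'E'
from cell import manip
import cv2,numpy as np
print(manip.read_state(), manip.grip_depth)
for n in ["side","top","wrist"]:
    p,d=manip.camera(n); cv2.imwrite(f"pics/{n}0.png",p[:,:,::-1]); np.save(f"pics/{n}0.npy",d)
    print(n,manip.camera_info(n))
a=cv2.imread("pics/side0.png");b=cv2.imread("pics/top0.png")
E
```

```text
cell.py
pics
{'clock': 0.0, 'joints': array([ 1.04838198e+00,  3.00452876e-01,  1.52157213e+00,  1.91331967e-05,
        1.32068577e+00, -6.65946690e-02]), 'qd': array([-0.00092375,  0.00176893,  0.0006478 , -0.00021126, -0.00086244,
       -0.00121902]), 'effort': array([-9.36757569e-04, -5.31808090e+01, -3.52743566e+01,  7.07876240e-02,
        2.44035391e-02, -1.32166692e-04]), 'eef_pos': array([241.97714775, 493.62607238, 204.90011123]), 'eef_rot': array([-3.14047825e+00, -9.28970395e-05,  2.68576818e+00]), 'wrist_force': array([-0.7337745 ,  0.58909459,  0.44348301]), 'moment': array([ 0.02849935, -0.01319473, -0.02259813]), 'finger_force': 0.0, 'finger_gap': 93.65927246148432} -18.8
side {'K': array([[381.3736743 ,   0.        , 277.56646177],
       [  0.        , 381.3736743 , 206.88784339],
       [  0.        ,   0.        ,   1.        ]]), 'dist': array([-0.07659487,  0.        ,  0.        ,  0.        ,  0.        ]), 'rvec': array([ 1.91177739, -1.70697921,  0.63010964]), 'tvec': array([-76.01571303,
[... 290 characters left out ...]
.21873916, -1.51367538,  0.38886861]), 'tvec': array([-216.27918989,  450.37364056, 1070.47489866])}
wrist {'K': array([[347.03040459,   0.        , 278.5288794 ],
       [  0.        , 347.03040459, 208.77128704],
       [  0.        ,   0.        ,   1.        ]]), 'dist': array([-0.03263603,  0.        ,  0.        ,  0.        ,  0.        ]), 'mount': array([[-8.75779906e-04, -9.71710700e-01, -2.36172708e-01,
         6.81875997e+01],
       [ 9.99999531e-01, -9.48813987e-04,  1.95590799e-04,
        -1.17181195e+00],
       [-4.14141641e-04, -2.36172426e-01,  9.71711075e-01,
        -1.79355766e+02],
       [ 0.00000000e+00,  0.00000000e+00,  0.00000000e+00,
         1.00000000e+00]])}
```
View pics/side0.png

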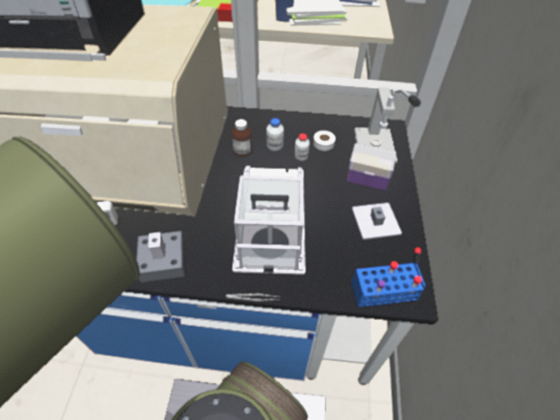

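View pics/top0.png

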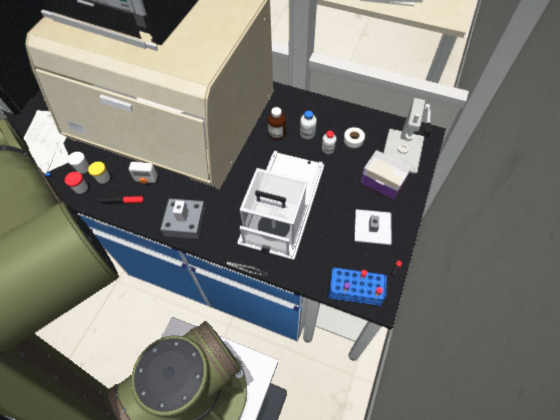

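Side view: carrier (160,252), spinner (270,220), cover (377,218), rack (390,284), red caps near (395,266), (418,281), a purple one (381,284), and an odd red item (418,250). I'll zoom and measure.

```bash
cat > h.py <<'E'
import numpy as np,cv2
from scipy.spatial.transform import Rotation as R
from cell import manip
def T_tool(s=None):
    s=s or manip.read_state()
    M=np.eye(4); M[:3,:3]=R.from_euler('xyz',s['eef_rot']).as_matrix(); M[:3,3]=s['eef_pos']; return M
def cam(name,s=None):
    """K,dist,cam->world 4x4"""
    i=manip.camera_info(name)
    if name=='wrist': C=T_tool(s)@i['mount']
    else:
        W=np.eye(4); W[:3,:3]=cv2.Rodrigues(i['rvec'])[0]; W[:3,3]=i['tvec']; C=np.linalg.inv(W)
    return i['K'],i['dist'],C
def rays(c,uv):
    K,d,C=c; n=cv2.undistortPoints(np.asarray(uv,float).reshape(-1,1,2),K,d)[:,0]
    D=np.c_[n,np.ones(len(n))]@C[:3,:3].T
    return C[:3,3],D
def on_z(c,uv,z):
    o,D=rays(c,uv); return o+D*((z-o[2])/D[:,2])[:,None]
def cloud(c,depth):
    h,w=depth.shape; v,u=np.mgrid[:h,:w]
    o,D=rays(c,np.c_[u.ravel(),v.ravel()]); P=o+D*depth.reshape(-1,1)
    P[depth.ravel()==0]=np.nan
    return P.reshape(h,w,3)
def proj(c,P):
    K,d,C=c; W=np.linalg.inv(C)
    return cv2.projectPoints(np.asarray(P,float).reshape(-1,3),cv2.Rodrigues(W[:3,:3])[0],W[:3,3],K,d)[0][:,0]
def tri(c1,uv1,c2,uv2):
    o1,d1=rays(c1,[uv1]);o2,d2=rays(c2,[uv2]);d1=d1[0]/np.linalg.norm(d1);d2=d2[0]/np.linalg.norm(d2)
    t=np.linalg.lstsq(np.c_[d1,-d2],o2-o1,rcond=None)[0]
    a=o1+t[0]*d1;b=o2+t[1]*d2; return (a+b)/2,np.linalg.norm(a-b)
def snap(name,tag):
    s=manip.read_state(); p,d=manip.camera(name); cv2.imwrite(f"pics/{tag}.png",p[:,:,::-1]); np.save(f"pics/{tag}.npy",d)
    return p,d,cam(name,s)
def delta(goal_pos,goal_yaw,s=None):
    """tool-axis shift (TCP) and rz to reach a pointing-down pose"""
    M=T_tool(s); G=R.from_euler('xyz',[np.pi,0,goal_yaw]).as_matrix()
    return M[:3,:3].T@(np.asarray(goal_pos)-M[:3,3]), R.from_matrix(M[:3,:3].T@G).as_rotvec()
E
python3 - <<'E'
from h import *
out=[]
for n in ['side','top']:
    c=cam(n); P=cloud(c,np.load(f'pics/{n}0.npy')); im=cv2.imread(f'pics/{n}0.png'); hsv=cv2.cvtColor(im,cv2.COLOR_BGR2HSV)
    np.save(f'pics/{n}P.npy',P)
    inb=(P[...,0]>250)&(P[...,0]<850)&(np.abs(P[...,1])<600)
    m=inb&(np.abs(P[...,2])<6); print(n,'bench z',np.median(P[m][:,2]))
    blue=(hsv[...,0]>100)&(hsv[...,0]<125)&(hsv[...,1]>120)&inb&(P[...,2]>20)&(P[...,2]<90)&(P[...,1]<0)
    B=P[blue]; print('blue',len(B),cv2.minAreaRect(B[:,:2].astype(np.float32)),np.percentile(B[:,2],[5,50,95]))
    red=((hsv[...,0]<8)|(hsv[...,0]>170))&(hsv[...,1]>120)&inb
    k,l,st,ce=cv2.connectedComponentsWithStats(red.astype(np.uint8))
    for i in range(1,k):
        if st[i,4]>6: print('red',ce[i].round(1),st[i,4],np.nanmedian(P[l==i],0).round(1))
    # carrier top (z~44) & hub z~94
    for nm,z0,z1,y0,y1 in [('blk',36,52,100,600),('hub',86,102,100,600),('cov',2,14,-400,-80),('grip',33,48,-400,-80)]:
        m=inb&(P[...,2]>z0)&(P[...,2]<z1)&(P[...,1]>y0)&(P[...,1]<y1)&(hsv[...,1]<60)
        m=cv2.morphologyEx(m.astype(np.uint8),cv2.MORPH_OPEN,np.ones((2,2)))
        k,l,st,ce=cv2.connectedComponentsWithStats(m)
        for i in range(1,k):
            if st[i,4]>40: Q=P[l==i];print(nm,ce[i].round(),st[i,4],Q.mean(0).round(1),cv2.minAreaRect(Q[:,:2].astype(np.float32)))
s=cv2.imread('pics/side0.png');t=cv2.imread('pics/top0.png')
a=cv2.resize(s[230:310,340:440],(400,320),interpolation=cv2.INTER_CUBIC);b=cv2.resize(t[245:315,315:415],(400,280),interpolation=cv2.INTER_CUBIC)
d=cv2.resize(s[160:280,225:315],(360,480),interpolation=cv2.INTER_CUBIC)
o=np.zeros((600,800,3),np.uint8);o[:320,:400]=a;o[320:600,:400]=b;o[:480,420:780]=d
cv2.imwrite('pics/z0.png',o)
E
```

```text
side bench z 0.5634553186390576
blue 1804 ((406.1895751953125, -291.69281005859375), (72.97918701171875, 151.12423706054688), 13.77850341796875) [29.01679048 57.66400426 62.73106157]
red [240.9 133.9] 8 [838.2 127.   89.5]
red [417.5 250. ] 45 [ 530.5 -387.     9.9]
red [393.5 264. ] 49 [ 430.2 -298.2   86.2]
red [417.2 279.6] 38 [ 393.5 -347.7   88. ]
blk [242. 147.] 65 [834.7 126.4  39.2] ((837.8796997070312, 123.43699645996094), (22.546798706054688, 54.348297119140625), 21.88468360900879)
blk [196. 201.] 49 [605.6 217.3  34.1] ((607.3087768554688, 217.19784545898438), (2.6713106632232666, 86.77227020263672), 89.47062683105469)
blk [162. 255.] 1286 [nan nan nan] ((438.8045654296875, 267.2442932128906), (137.4334716796875, 102.82888793945312), 18.155315399169922)
hub [138. 199.] 341 [nan nan nan] ((580.25439453125, 353.0799560546875), (77.39039611816406, 250.54708862304688), 0.7058080434799194)
hub [155. 241.] 178 [424.6 262.6  90.5] ((442.13641357421875, 267.50946044921875), (72.2918701171875, 25.35738182067871), 13.300861358642578)
cov [376. 222.] 1051 [nan nan nan] ((622.62237548
[... 871 characters left out ...]
131. 154.] 97 [nan nan nan] ((544.3721923828125, 505.93121337890625), (131.97665405273438, 8.068826675415039), 89.78964233398438)
hub [179. 170.] 161 [545.7 329.2  90.1] ((569.4255981445312, 332.14508056640625), (55.76304626464844, 205.79344177246094), 0.4559282064437866)
hub [180. 208.] 113 [424.5 262.2  89.7] ((437.8731689453125, 266.0435485839844), (64.97773742675781, 23.73870277404785), 12.453529357910156)
cov [373. 228.] 896 [nan nan nan] ((619.878173828125, -286.87640380859375), (113.55274963378906, 103.18394470214844), 16.421674728393555)
grip [375. 222.] 100 [ 620.5 -285.4   34.5] ((627.9454956054688, -285.87725830078125), (56.174076080322266, 31.248247146606445), 15.455221176147461)
```

View pics/z0.png

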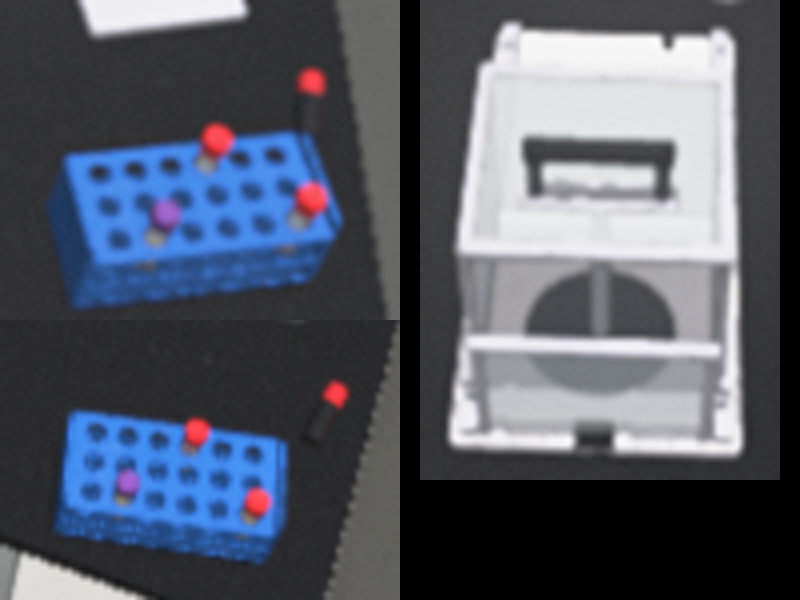

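The zoom shows three tubes in the rack: red caps at roughly (217,140) and (312,198), purple cap at (166,215). The red/black item at (312,85) is lying on the bench and isn't a tube. The hood is shut, and its handle bar is at (600,148).

```bash
python3 - <<'E'
from h import *
uvs={}
for n,box in [('side',(185,202,248,292)),('top',(185,210,250,292))]:
    c=cam(n); P=np.load(f'pics/{n}P.npy'); im=cv2.imread(f'pics/{n}0.png'); hsv=cv2.cvtColor(im,cv2.COLOR_BGR2HSV)
    g=im.max(2); m=np.zeros(g.shape,np.uint8); v0,v1,u0,u1=box; m[v0:v1,u0:u1]=g[v0:v1,u0:u1]<70
    m2=m.astype(bool)&(P[...,2]>190)&(P[...,2]<225)&(P[...,1]>-150)&(P[...,1]<150)
    vu=np.argwhere(m2); print(n,len(vu),vu.min(0),vu.max(0),np.nanmean(P[m2],0).round(1),cv2.minAreaRect(P[m2][:,:2].astype(np.float32)))
    Q=P[m2]; d=np.linalg.svd((Q-Q.mean(0))[:,:2],full_matrices=0)[2][0]; print('dir',np.degrees(np.arctan2(d[1],d[0])), np.ptp((Q[:,:2]@d)))
    # white base
    inb=(P[...,0]>300)&(P[...,0]<900)&(np.abs(P[...,1])<160)
    m=inb&(P[...,2]>6)&(P[...,2]<17)&(im.min(2)>150)
    k,l,st,ce=cv2.connectedComponentsWithStats(m.astype(np.uint8))
    for i in range(1,k):
        if st[i,4]>60: Q=P[l==i];print('base',ce[i].round(),st[i,4],cv2.minAreaRect(Q[:,:2].astype(np.float32)),Q[:,2].mean())
    Q=P[m]; print(cv2.minAreaRect(Q[:,:2].astype(np.float32)))
    pur=(hsv[...,0]>125)&(hsv[...,0]<165)&(hsv[...,1]>60)&(P[...,2]>50)&(P[...,1]<-150)&(P[...,0]<500)
    print('purple',pur.sum(),np.nanmedian(P[pur],0),np.argwhere(pur).mean(0))
print(tri(cam('side'),(393.5,264.),cam('top'),(363.9,272.1)),tri(cam('side'),(417.2,279.6),cam('top'),(378.8,290.3)))
E
```

```text
side 43 [197 252] [201 286] [490.8  -1.5 205.1] ((490.43218994140625, -1.5815238952636719), (3.784419298171997, 74.73110961914062), 5.024718284606934)
dir -85.5665246091647 74.73202323058858
base [273. 172.] 362 ((764.0811767578125, 20.57402801513672), (35.3588752746582, 146.04747009277344), 4.858187675476074) 13.182184005620828
base [250. 232.] 218 ((530.4718627929688, 43.607242584228516), (65.25222778320312, 58.407920837402344), 3.5596885681152344) 13.061435325144792
base [290. 233.] 232 ((535.63330078125, -37.20193099975586), (66.74478149414062, 64.62135314941406), 4.511290073394775) 12.87213693320396
base [293. 263.] 195 ((484.9058837890625, -81.67975616455078), (68.05045318603516, 160.04798889160156), 65.86717987060547) 11.439042819049439
base [248. 268.] 142 ((427.6899108886719, 53.43872833251953), (92.15776062011719, 40.656883239746094), 64.90095520019531) 11.22888022330811
((626.3118286132812, 5.2660675048828125), (240.13697814941406, 574.6182861328125), 84.09528350830078)
purple 71 [ 380.53314075 -268.88950995   86.63327132] [280.46478873 392.26760563]
top 112 [191 256] [203
[... 385 characters left out ...]
, 76.4632568359375), 4.5396623611450195) 11.331116077712146
base [255. 221.] 108 ((498.9967041015625, 59.170928955078125), (50.625709533691406, 28.85633659362793), 4.2516889572143555) 12.275249168116662
base [250. 245.] 68 ((422.0788879394531, 46.577972412109375), (11.399348258972168, 73.05390167236328), 3.080383539199829) 11.360216412147588
((624.6863403320312, 4.365631103515625), (234.03231811523438, 573.1109619140625), 84.88211822509766)
purple 44 [ 377.39065314 -268.06817862   86.62411443] [284.97727273 355.5       ]
(array([ 428.37848801, -297.07980651,   87.90675074]), np.float64(1.5519194504592315)) (array([ 393.59218969, -347.86029196,   87.09570204]), np.float64(1.2553788624347415))
```

```bash
python3 - <<'E'
from h import *
print(delta([491,-2,330],1.655))
E
```

```text
(array([-441.74852529, -335.58184968, -124.69095733]), array([-7.93598887e-04,  4.11287909e-04,  1.03082182e+00]))
```

Request:
nudge_tcp --segments '[-20,-15,-40,0,0,0,-50,-38,-70,0,0,0,-85,-65,-95,0,0,0,-120,-90,-120,0,0,0,-160,-120,-125,0,0,0]' --jaw 94 --grip_force 20

```text
clock: 0.65
eef_pos: [333.2, 315.3, 332.9]
eef_rot: [3.138, 0.002, 2.687]
wrist_force: [0.6, -0.7, -0.2]
finger_gap: 94.0
finger_force: 0.0
```

Request:
nudge_tcp --segments '[-40,-30,0,0,0,0,-80,-60,0,0,0,0,-120,-90,0,0,0,0,-160,-120,0,0,0,0,-200,-150,0,0,0,0]'

```text
clock: 1.15
eef_pos: [446.6, 91.5, 330.4]
eef_rot: [3.141, 0.0, 2.686]
wrist_force: [1.1, 0.2, 0.7]
finger_gap: 93.9
finger_force: 0.0
```

Request:
nudge_tcp --segments '[-40,-30,0,0,0,0.15,-70,-55,0,0,0,0.3,-80,-65,0,0,0,0.45,-82,-66,0,0,0,0.6,-82,-66,0,0,0,0.75]'

```text
clock: 1.65
eef_pos: [490.9, -2.5, 329.9]
eef_rot: [-3.141, -0.0, 1.928]
wrist_force: [-0.1, 0.7, -0.3]
finger_gap: 93.8
finger_force: 0.0
```

Request:
nudge_tcp --segments '[0,0,0,0,0,0.14,0,0,0,0,0,0.28,0,0,0,0,0,0.28]'

```text
clock: 1.95
eef_pos: [490.7, -1.8, 330.2]
eef_rot: [-3.141, -0.0, 1.653]
wrist_force: [0.6, 0.6, -0.1]
finger_gap: 93.8
finger_force: 0.0
```

```bash
python3 - <<'E'
from h import *
print(manip.read_state()['joints'].round(3), delta([491,-2,330],1.655))
p,d,c=snap('wrist','w1'); P=cloud(c,d); np.save('pics/w1P.npy',P)
g=p.max(2); m=(g<70)&(P[...,2]>195)&(P[...,2]<216)
Q=P[m]; print(len(Q),cv2.minAreaRect(Q[:,:2].astype(np.float32)),Q.mean(0))
E
```

```text
[-0.078  0.099  1.475 -0.     1.568 -0.161] (array([-0.24251768,  0.29895282,  0.20045204]), array([-3.73577003e-04, -4.81981246e-05, -1.55653646e-03]))
1102 ((494.89788818359375, -2.1169281005859375), (10.646045684814453, 84.41998291015625), 4.667108058929443) [494.58522845  -1.49291778 209.75626815]
```

View pics/w1.png

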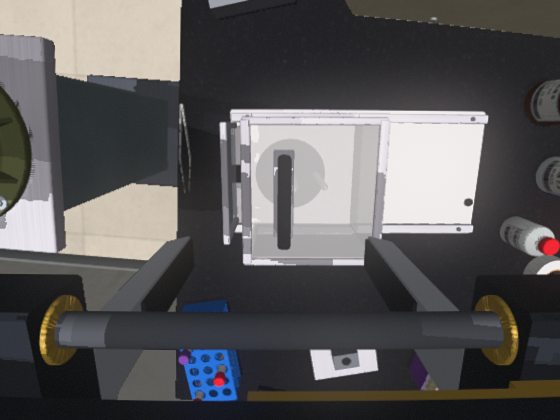

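The wrist view shows the handle bar at (285,200), 84 mm long and at the right height. It measures (494.5, -2) in world coordinates. I'll descend, grip, and slide.

Request:
nudge_tcp --segments '[0,3.5,40,0,0,0,0,3.5,80,0,0,0,0,3.5,115,0,0,0,0,3.5,140,0,0,0,0,3.5,146,0,0,0]' --jaw 70

```text
clock: 2.5
eef_pos: [493.1, -1.4, 181.9]
eef_rot: [-3.137, -0.001, 1.66]
wrist_force: [-0.1, -0.8, 0.4]
finger_gap: 69.9
finger_force: 0.0
```

Request:
nudge_tcp --segments '[0,0,0,0,0,0,0,0,0,0,0,0,0,0,0,0,0,0,0,0,0,0,0,0,0,0,0,0,0,0]' --jaw 0 --grip_force 25

```text
clock: 3.0
eef_pos: [494.4, -1.5, 184.9]
eef_rot: [3.141, 0.0, 1.656]
wrist_force: [0.0, -1.1, 0.5]
finger_gap: 33.1
finger_force: 0.0
```

Request:
nudge_tcp --segments '[0,5,0,0,0,0,0,15,0,0,0,0,0,27,0,0,0,0,0,39,0,0,0,0,0,51,0,0,0,0]'

```text
clock: 3.5
eef_pos: [546.1, 2.6, 184.6]
eef_rot: [-3.142, 0.001, 1.656]
wrist_force: [-2.8, -3.2, 4.8]
finger_gap: 11.4
finger_force: 25.0
```

Request:
nudge_tcp --segments '[0,12,0,0,0,0,0,24,0,0,0,0,0,36,0,0,0,0,0,48,0,0,0,0,0,60,0,0,0,0]'

```text
clock: 4.0
eef_pos: [605.9, 7.3, 184.6]
eef_rot: [3.141, 0.001, 1.655]
wrist_force: [-3.3, -6.1, 5.4]
finger_gap: 11.9
finger_force: 25.0
```

Request:
nudge_tcp --segments '[0,12,0,0,0,0,0,24,0,0,0,0,0,36,0,0,0,0,0,48,0,0,0,0,0,58,0,0,0,0]'

```text
clock: 4.5
eef_pos: [663.8, 11.8, 184.6]
eef_rot: [3.141, 0.002, 1.655]
wrist_force: [-3.6, -6.7, 5.6]
finger_gap: 11.8
finger_force: 25.0
```

Request:
nudge_tcp --segments '[0,5,0,0,0,0,0,10,0,0,0,0,0,14,0,0,0,0,0,17,0,0,0,0,0,20,0,0,0,0]'

```text
clock: 5.0
eef_pos: [678.4, 13.1, 184.3]
eef_rot: [-3.127, 0.001, 1.655]
wrist_force: [-49.3, -9.4, 19.8]
finger_gap: 35.8
finger_force: 25.0
```

Request:
nudge_tcp --segments '[0,1,0,0,0,0,0,2,0,0,0,0,0,2,0,0,0,0]'

```text
clock: 5.3
eef_pos: [680.3, 13.2, 184.3]
eef_rot: [-3.127, 0.001, 1.655]
wrist_force: [-48.9, -10.0, 19.4]
finger_gap: 39.6
finger_force: 25.0
```

Request:
nudge_tcp --segments '[0,-4,0,0,0,0,0,-8,0,0,0,0,0,-12,0,0,0,0]' --jaw 70

```text
clock: 5.6
eef_pos: [672.8, 13.9, 184.0]
eef_rot: [3.142, -0.0, 1.656]
wrist_force: [0.5, 0.8, 0.4]
finger_gap: 60.0
finger_force: 0.0
```

Request:
nudge_tcp --segments '[0,0,0,0,0,0,0,0,0,0,0,0,0,0,0,0,0,0,0,0,0,0,0,0]'

```text
clock: 6.0
eef_pos: [672.7, 13.8, 184.3]
eef_rot: [3.142, 0.0, 1.656]
wrist_force: [0.6, 0.0, -0.4]
finger_gap: 69.9
finger_force: 0.0
```

Request:
nudge_tcp --segments '[0,0,-30,0,0,0,0,0,-70,0,0,0,0,0,-110,0,0,0,0,-30,-140,0,0,0,0,-70,-145,0,0,0]'

```text
clock: 6.5
eef_pos: [603.2, 7.8, 332.3]
eef_rot: [3.137, 0.001, 1.656]
wrist_force: [-0.4, 0.8, -0.3]
finger_gap: 69.9
finger_force: 0.0
```

```bash
python3 - <<'E'
from h import *
p,d,c=snap('wrist','w2'); P=cloud(c,d); np.save('pics/w2P.npy',P)
g=p.max(2); m=(g<70)&(P[...,2]>195)&(P[...,2]<216)
Q=P[m]; print(len(Q),cv2.minAreaRect(Q[:,:2].astype(np.float32)),Q.mean(0))
snap('side','s2')
print(c[2])
E
```

```text
113 ((666.9479370117188, -17.572887420654297), (10.543035507202148, 26.390892028808594), 4.386317729949951) [664.00468142 -19.07758553 207.66398767]
[[ 9.96439616e-01  8.09507876e-02  2.35597646e-02  5.96401564e+02]
 [ 8.42279785e-02 -9.68104451e-01 -2.35964869e-01  7.49105455e+01]
 [ 3.70677101e-03  2.37109134e-01 -9.71475948e-01  5.11619522e+02]
 [ 0.00000000e+00  0.00000000e+00  0.00000000e+00  1.00000000e+00]]
```

View pics/w2.png

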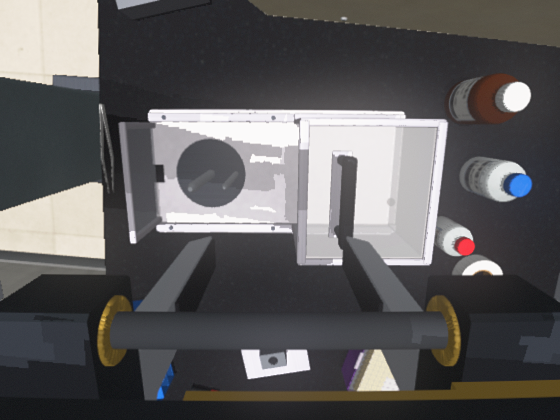

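The guard moved most of its travel: bar at about (342,195), hood front frame at u≈300, shaft and pin at about (200,180) and (228,182). I'll measure the rest.

```bash
python3 - <<'E'
from h import *
im=cv2.imread('pics/w2.png'); P=np.load('pics/w2P.npy')
a=im[150:210,170:260]; cv2.imwrite('pics/z2.png',np.hstack([cv2.resize(a,(540,360),interpolation=cv2.INTER_CUBIC),cv2.resize(im[110:270,285:365],(180,360))]))
m=(P[...,2]>40)&(P[...,2]<150)&(P[...,0]>500)&(P[...,0]<580)&(abs(P[...,1])<25)
for lo,hi in[(40,60),(60,80),(80,100),(100,120),(120,140)]:
    k=m&(P[...,2]>lo)&(P[...,2]<=hi); 
    for x0,x1 in [(500,543),(543,590)]:
        q=P[k&(P[...,0]>x0)&(P[...,0]<x1)]; print(lo,len(q),q.mean(0).round(1) if len(q) else '')
c=(manip.camera_info('wrist')['K'],manip.camera_info('wrist')['dist'],np.array([[ 9.96439616e-01,8.09507876e-02,2.35597646e-02,5.96401564e+02],[8.42279785e-02,-9.68104451e-01,-2.35964869e-01,7.49105455e+01],[3.70677101e-03,2.37109134e-01,-9.71475948e-01,5.11619522e+02],[0,0,0,1]]))
g=im.max(2);mm=np.zeros_like(g);mm[150:240,325:360]=(g[150:240,325:360]<70)
v,u=np.nonzero(mm); 
for r in range(155,235,10):
    q=u[v==r]; print(r,q.min(),q.max(),on_z(c,[[q.min(),r],[q.max(),r]],210).round(1).tolist())
m=(P[...,2]>155)&(P[...,2]<172)&(P[...,0]>560); q=P[m];print(cv2.minAreaRect(q[:,:2].astype(np.float32)),np.percentile(q[:,0],[1,99]))
E
```

```text
40 36 [514.7   1.9  49.4]
40 11 [545.    2.7  52.3]
60 44 [512.3   1.6  69.3]
60 10 [544.6   3.5  69.4]
80 48 [514.1   1.7  90.7]
80 15 [545.   3.  88.]
100 61 [516.6   2.1 110.9]
100 22 [544.9   2.3 112. ]
120 109 [512.4  -0.  128.9]
120 9 [544.1   1.6 123.4]Traceback (most recent call last):
  File "<stdin>", line 13, in <module>
    return umr_minimum(a, axis, None, out, keepdims, initial, where)
ValueError: zero-size array to reduction operation minimum which has no identity
```

View pics/z2.png

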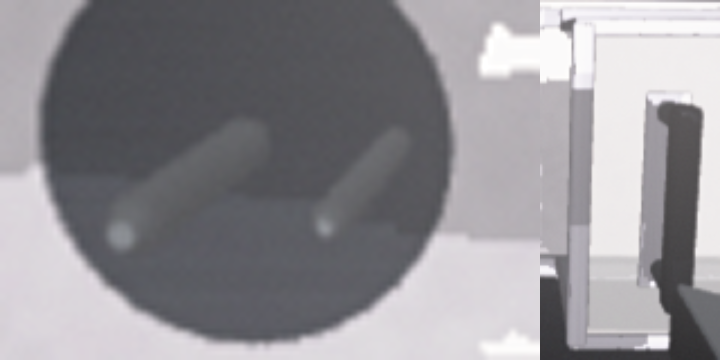

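The crop shows the shaft tip at full-image pixel (190,189.2) and the pin tip at (223.8,187.7). The bar runs about u=347–350.

```bash
python3 - <<'E'
from h import *
P=np.load('pics/w2P.npy');im=cv2.imread('pics/w2.png')
C=np.array([[ 9.96439616e-01,8.09507876e-02,2.35597646e-02,5.96401564e+02],[8.42279785e-02,-9.68104451e-01,-2.35964869e-01,7.49105455e+01],[3.70677101e-03,2.37109134e-01,-9.71475948e-01,5.11619522e+02],[0,0,0,1]])
i=manip.camera_info('wrist');c=(i['K'],i['dist'],C)
s=on_z(c,[[190,189.2]],136)[0];p=on_z(c,[[223.8,187.7]],126)[0]
print(s,p,np.linalg.norm((p-s)[:2]),np.degrees(np.arctan2((p-s)[1],(p-s)[0])))
g=im.max(2);sub=g[150:236,325:365]
for r in [160,180,200,220,230]:
    q=np.nonzero(g[r,325:365]<75)[0]+325
    if len(q): print(r,q.min(),q.max(),on_z(c,[[q.min(),r],[q.max(),r]],210).round(1).tolist())
# hood front edge, top frame z=166 at left edge
for r in [130,150,240,255]:
    q=np.nonzero(g[r,285:320]>200)[0]+285; print(r,q.min(),on_z(c,[[q.min(),r]],166).round(1))
n=[('side',(417,)),]
c2=cam('side');im2=cv2.imread('pics/s2.png');P2=cloud(c2,np.load('pics/s2.npy'))
m=(im2.max(2)<75)&(P2[...,2]>190)&(P2[...,2]<216)&(abs(P2[...,1])<80)&(P2[...,0]>560)
q=P2[m];print(len(q),cv2.minAreaRect(q[:,:2].astype(np.float32)),q.mean(0))
for x in [(s[0]+118),]: print('expected front x',x)
E
```

```text
[506.56396487  -2.35266925 136.        ] [5.42201502e+02 4.72517536e-01 1.26000000e+02] 35.74934541564302 4.532677278486398
220 340 352 [[659.9, -4.1, 210.0], [670.8, -3.2, 210.0]]
230 335 351 [[656.6, -13.9, 210.0], [671.1, -12.7, 210.0]]
130 285 [[604.4  70.1 166. ]]
150 309 [[629.7  52.9 166. ]]Traceback (most recent call last):
  File "<stdin>", line 13, in <module>
    return umr_minimum(a, axis, None, out, keepdims, initial, where)
ValueError: zero-size array to reduction operation minimum which has no identity
```

Shaft axis is at about (506.6, -2.4), with the pin 36 mm away (35.7 measured) at yaw 4.6°. The handle sits 159 mm past the shaft (160 expected), so the guard is fully open; it started about 17 mm ajar. Next is the carrier.

Request:
nudge_tcp --segments '[5,-40,0,0,0,0,25,-80,0,0,0,0,55,-115,0,0,0,0,95,-140,0,0,0,0,140,-150,0,0,0,0]' --jaw 94

```text
clock: 7.1
eef_pos: [440.2, 135.2, 330.1]
eef_rot: [3.14, -0.0, 1.654]
wrist_force: [0.7, 0.6, -0.0]
finger_gap: 94.3
finger_force: 0.0
```

Request:
nudge_tcp --segments '[45,0,0,0,0,0.14,85,0,0,0,0,0.28,120,0,10,0,0,0.42,132,0,20,0,0,0.56,132,0,30,0,0,0.7]'

```text
clock: 7.6
eef_pos: [430.3, 268.1, 298.6]
eef_rot: [-3.141, 0.0, 0.952]
wrist_force: [-0.6, 0.1, -0.3]
finger_gap: 94.0
finger_force: 0.0
```

Request:
nudge_tcp --segments '[0,0,0,0,0,0.14,0,0,0,0,0,0.28,0,0,0,0,0,0.42,0,0,0,0,0,0.56,0,0,0,0,0,0.7]'

```text
clock: 8.1
eef_pos: [430.7, 266.4, 299.3]
eef_rot: [3.142, 0.0, 0.25]
wrist_force: [-0.6, 0.1, 0.1]
finger_gap: 93.9
finger_force: 0.0
```

```bash
python3 - <<'E'
from h import *
manip.read_state()
p,d,c=snap('wrist','w3'); np.savez('pics/c3.npz',C=c[2]); P=cloud(c,d); np.save('pics/w3P.npy',P)
print(manip.read_state()['eef_pos'],manip.read_state()['eef_rot'],manip.read_state()['joints'].round(2))
for z0,z1 in [(38,50),(88,99)]:
    m=(P[...,2]>z0)&(P[...,2]<z1)&(P[...,1]>190)&(P[...,1]<340)&(P[...,0]<520)&(P[...,0]>340)
    q=P[m]; print(cv2.minAreaRect(q[:,:2].astype(np.float32)),q.mean(0))
E
```

```text
[430.76195955 266.36872426 299.25344127] [3.14158648e+00 9.19050528e-05 2.41159285e-01] [0.48 0.15 1.49 0.   1.5  1.81]
((426.2098388671875, 264.45880126953125), (108.47254180908203, 107.70885467529297), 15.789610862731934) [428.61605238 264.80993082  44.04821621]
((426.6272277832031, 264.6046447753906), (40.02365493774414, 25.766845703125), 14.640087127685547) [427.16544085 264.34997822  93.92087161]
```

View pics/w3.png

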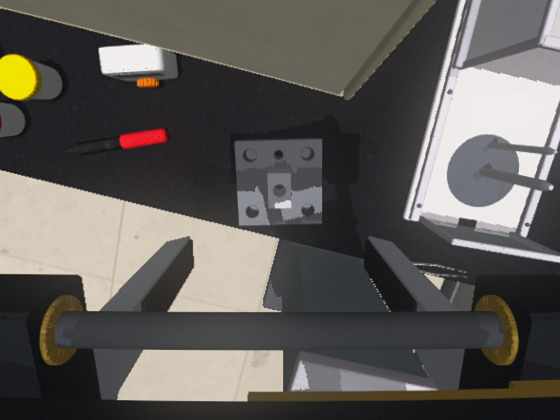

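The wrist view shows the carrier at (279,182) with the pin hole at (278,154), on its +x side. The hub measures 40×26 at z=94, centre (426.5, 264.5), yaw about 15°. Descending to grip it.

Request:
nudge_tcp --segments '[-4.6,0.8,50,0,0,-0.02,-4.6,0.8,100,0,0,-0.02,-4.6,0.8,145,0,0,-0.02,-4.6,0.8,180,0,0,-0.02,-4.6,0.8,205,0,0,-0.02]' --jaw 60

```text
clock: 8.65
eef_pos: [425.6, 263.9, 91.8]
eef_rot: [3.141, 0.002, 0.279]
wrist_force: [0.7, 0.8, 0.3]
finger_gap: 60.7
finger_force: 0.0
```

Request:
nudge_tcp --segments '[0,0,20,0,0,0,0,0,34,0,0,0,0,0,40,0,0,0,0,0,40,0,0,0]' --jaw 60

```text
clock: 9.05
eef_pos: [426.0, 264.1, 53.8]
eef_rot: [3.141, 0.001, 0.277]
wrist_force: [-0.5, -0.1, -0.2]
finger_gap: 59.8
finger_force: 0.0
```

Request:
nudge_tcp --segments '[0,0,0,0,0,0,0,0,0,0,0,0,0,0,0,0,0,0,0,0,0,0,0,0,0,0,0,0,0,0]' --jaw 0 --grip_force 40

```text
clock: 9.55
eef_pos: [426.1, 264.2, 54.7]
eef_rot: [-3.141, -0.0, 0.276]
wrist_force: [0.8, 0.4, 2.5]
finger_gap: 25.8
finger_force: 40.0
```

Request:
nudge_tcp --segments '[0,0,0,0,0,0,0,0,0,0,0,0,0,0,0,0,0,0,0,0,0,0,0,0]'

```text
clock: 9.95
eef_pos: [426.2, 264.2, 54.7]
eef_rot: [-3.141, -0.0, 0.276]
wrist_force: [-1.5, -0.5, 5.6]
finger_gap: 25.9
finger_force: 40.0
```

Request:
nudge_tcp --segments '[0,0,-20,0,0,0,0,0,-60,0,0,0,0,0,-105,0,0,0,0,0,-145,0,0,0,0,0,-175,0,0,0]'

```text
clock: 10.45
eef_pos: [426.0, 264.0, 231.4]
eef_rot: [-3.141, -0.001, 0.276]
wrist_force: [0.8, 0.3, -5.0]
finger_gap: 25.7
finger_force: 40.0
```

```bash
python3 - <<'E'
from h import *
o=[]
for n,pt in [('side',(506.6,-2.4,80)),('top',(506.6,-2.4,80))]:
    p,d,c=snap(n,n+'3'); u,v=proj(c,[pt])[0].astype(int); print(n,u,v,proj(c,[(506.6,-2.4,136),(542.3,.5,126)]))
    a=cv2.resize(p[v-25:v+25,u-30:u+30,::-1],(480,400),interpolation=cv2.INTER_CUBIC); o.append(a); print(u-30,v-25)
im=np.hstack(o)[:, :960]; cv2.imwrite('pics/z3.png',cv2.resize(im,(800,333)))
E
```

```text
side 270 227 [[270.31753519 213.00956995]
 [270.90314339 204.12095064]]
240 202
top 273 215 [[273.14903132 205.45346425]
 [277.0050063  196.98006825]]
243 190
```

View pics/z3.png

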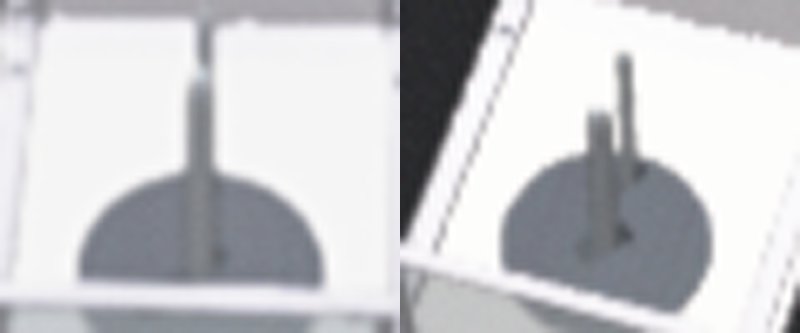

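```bash
python3 - <<'E'
from h import *
a,b=cam('side'),cam('top')
print(on_z(a,[(270,213)],136),on_z(b,[(273,206.3)],136),on_z(b,[(276.7,198.2)],126),on_z(a,[(270.5,204.5)],126))
C=np.load('pics/c3.npz')['C'];i=manip.camera_info('wrist');w=(i['K'],i['dist'],C)
print(proj(w,[(506.6,-2.4,136),(542.3,.5,126),(506.6,-2.4,12)]))
im=cv2.imread('pics/w3.png')
cv2.imwrite('pics/z4.png',cv2.resize(im[120:230,470:560],(540,660))[:600])
print(delta([506,-2.3,231],0.0805))
E
```

```text
[[506.53996015  -1.65386905 136.        ]] [[503.88148232  -3.05670717 136.        ]] [[ 5.38155612e+02 -2.25009869e-01  1.26000000e+02]] [[540.98585073   1.33030667 126.        ]]
[[551.22006289 186.7854447 ]
 [555.63261206 151.17941759]
 [482.96248012 170.59984681]]
(array([  3.27321246, 278.36354668,   1.23211164]), array([-0.00163712, -0.00543923,  0.19534843]))
```

View pics/z4.png

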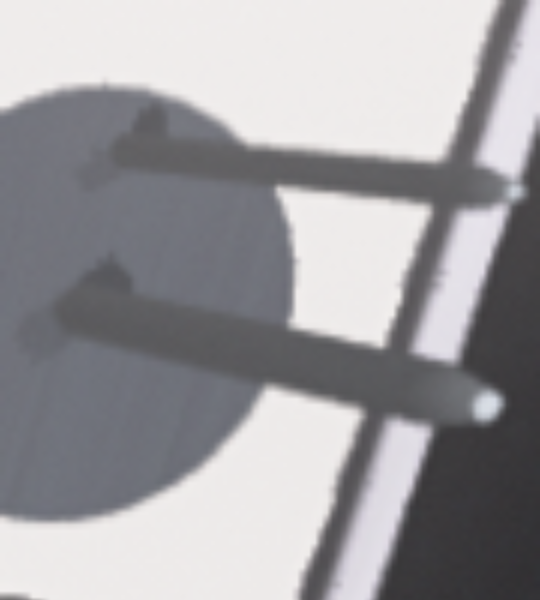

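Both tips in the earlier wrist view agree with this estimate to within 1 px, so the shaft is at (506, -2.4). Moving the carrier over it.

Request:
nudge_tcp --segments '[0,25,0,0,0,0.04,1,65,0,0,0,0.08,1,110,0,0,0,0.12,2,155,0,0,0,0.16,3,200,0,0,0,0.195]'

```text
clock: 11.05
eef_pos: [482.9, 70.7, 226.9]
eef_rot: [-3.142, 0.003, 0.079]
wrist_force: [0.8, 0.2, -3.6]
finger_gap: 25.6
finger_force: 40.0
```

Request:
nudge_tcp --segments '[0,35,0,0,0,0,0,60,0,0,0,0,0,72,0,0,0,0,0,72,0,0,0,0]'

```text
clock: 11.45
eef_pos: [488.8, -0.1, 227.7]
eef_rot: [-3.141, 0.002, 0.079]
wrist_force: [-0.1, 0.0, -4.0]
finger_gap: 25.6
finger_force: 40.0
```

```bash
python3 - <<'E'
from h import *
print(delta([505.7,-2.5,231],0.080))
E
```

```text
(array([16.66181238,  3.75573914, -3.31346353]), array([-0.00032072,  0.0023953 , -0.00087847]))
```

Request:
nudge_tcp --segments '[10,3,0,0,0,0,16.7,3.8,0,0,0,0,16.7,3.8,15,0,0,0,16.7,3.8,25,0,0,0,16.7,3.8,25,0,0,0]'

```text
clock: 11.95
eef_pos: [505.7, -1.1, 202.8]
eef_rot: [-3.141, 0.003, 0.082]
wrist_force: [0.4, 0.0, -3.5]
finger_gap: 25.7
finger_force: 40.0
```

```bash
python3 - <<'E'
from h import *
print(delta([505.7,-2.5,200],0.080)[0],manip.read_state()['wrist_force'])
p,d,c=snap('side','s4'); u,v=proj(c,[(506,-2.4,140)])[0].astype(int)
a=cv2.resize(p[v-35:v+35,u-40:u+40,::-1],(480,420),interpolation=cv2.INTER_CUBIC)
p,d,c=snap('wrist','w4'); cv2.imwrite('pics/z5.png',np.hstack([a,cv2.resize(p[100:300,200:352,::-1],(320,420))]))
E
```

```text
[-0.11671163  1.42861619  2.77776088] [ 0.37299904  0.0078168  -3.5090791 ]
```

View pics/z5.png

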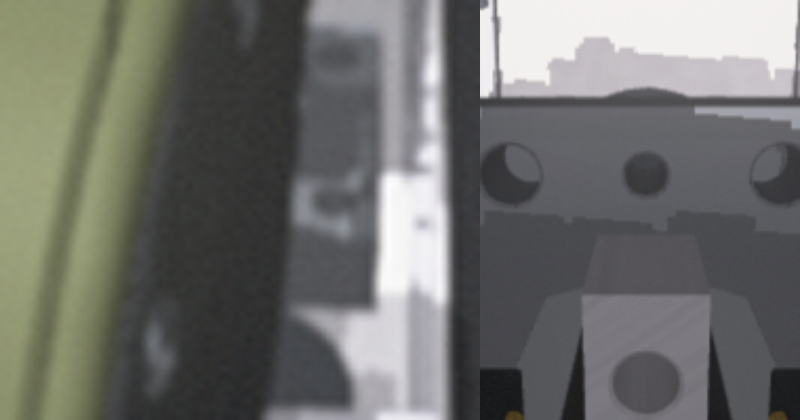

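The wrist crop shows the hub bore at (645,382) and the pin hole at (645,174), both clear. Descending in steps while watching the force.

Request:
nudge_tcp --segments '[0,1.4,4,0,0,0,0,1.4,9,0,0,0,0,1.4,14,0,0,0,0,1.4,18,0,0,0,0,1.4,18,0,0,0]'

```text
clock: 12.55
eef_pos: [506.0, -3.1, 185.7]
eef_rot: [-3.141, 0.001, 0.081]
wrist_force: [0.3, -0.0, -4.0]
finger_gap: 25.8
finger_force: 40.0
```

Request:
nudge_tcp --segments '[0,0,3,0,0,0,0,0,6,0,0,0,0,0,9,0,0,0,0,0,12,0,0,0,0,0,12,0,0,0]'

```text
clock: 13.05
eef_pos: [506.2, -2.8, 173.9]
eef_rot: [-3.141, 0.0, 0.081]
wrist_force: [1.3, 4.3, -6.8]
finger_gap: 25.9
finger_force: 40.0
```

Request:
nudge_tcp --segments '[0,-0.6,4,0,0,0,0,-0.6,8,0,0,0,0,-0.6,12,0,0,0,0,-0.6,16,0,0,0,0,-0.6,20,0,0,0]'

```text
clock: 13.55
eef_pos: [506.2, -2.6, 154.0]
eef_rot: [3.142, 0.0, 0.081]
wrist_force: [-0.9, 2.8, -3.4]
finger_gap: 25.7
finger_force: 40.0
```

Request:
nudge_tcp --segments '[0,0,5,0,0,0,0,0,10,0,0,0,0,0,15,0,0,0,0,0,20,0,0,0,0,0,20,0,0,0]'

```text
clock: 14.05
eef_pos: [506.0, -2.5, 133.5]
eef_rot: [-3.141, 0.001, 0.081]
wrist_force: [0.5, 1.3, -5.1]
finger_gap: 25.8
finger_force: 40.0
```

Sliding freely. The seat is expected at TCP z≈67.

Request:
nudge_tcp --segments '[0,0,6,0,0,0,0,0,13,0,0,0,0,0,20,0,0,0,0,0,27,0,0,0,0,0,34,0,0,0]'

```text
clock: 14.55
eef_pos: [506.2, -2.5, 99.7]
eef_rot: [-3.142, 0.0, 0.081]
wrist_force: [-0.3, 2.6, -2.5]
finger_gap: 25.9
finger_force: 40.0
```

Request:
nudge_tcp --segments '[0,0,5,0,0,0,0,0,10,0,0,0,0,0,15,0,0,0,0,0,20,0,0,0,0,0,25,0,0,0]'

```text
clock: 15.05
eef_pos: [506.3, -2.5, 75.0]
eef_rot: [-3.142, -0.0, 0.081]
wrist_force: [0.0, 2.8, -2.7]
finger_gap: 25.7
finger_force: 40.0
```

Request:
nudge_tcp --segments '[0,0,2,0,0,0,0,0,4,0,0,0,0,0,6,0,0,0,0,0,7,0,0,0,0,0,8,0,0,0]'

```text
clock: 15.55
eef_pos: [506.3, -2.5, 67.4]
eef_rot: [3.142, -0.0, 0.081]
wrist_force: [0.3, 3.4, -2.1]
finger_gap: 25.6
finger_force: 40.0
```

Request:
nudge_tcp --segments '[0,0,0.5,0,0,0,0,0,1,0,0,0,0,0,1.2,0,0,0,0,0,1.2,0,0,0]'

```text
clock: 15.95
eef_pos: [506.3, -2.5, 66.7]
eef_rot: [3.142, -0.0, 0.081]
wrist_force: [-4.1, 3.9, 4.6]
finger_gap: 25.8
finger_force: 40.0
```

Request:
nudge_tcp --segments '[0,0,0,0,0,0,0,0,0,0,0,0,0,0,0,0,0,0,0,0,0,0,0,0]' --jaw 60

```text
clock: 16.35
eef_pos: [506.3, -2.6, 66.2]
eef_rot: [3.141, -0.0, 0.081]
wrist_force: [0.4, 0.1, -0.6]
finger_gap: 53.8
finger_force: 0.0
```

Request:
nudge_tcp --segments '[0,0,-25,0,0,0,0,0,-70,0,0,0,0,0,-115,0,0,0,0,0,-160,0,0,0,0,0,-200,0,0,0]' --jaw 94

```text
clock: 16.85
eef_pos: [506.1, -2.6, 268.6]
eef_rot: [3.141, -0.001, 0.081]
wrist_force: [0.7, -0.3, -0.1]
finger_gap: 92.8
finger_force: 0.0
```

```bash
python3 - <<'E'
from h import *
snap('side','s5')
s=manip.read_state();print(s['eef_pos'],s['eef_rot'])
p,d,c=snap('wrist','w5'); P=cloud(c,d); np.save('pics/w5P.npy',P)
for z0,z1 in [(48,64),(98,112)]:
    m=(P[...,2]>z0)&(P[...,2]<z1)&(P[...,1]>-70)&(P[...,1]<70)&(P[...,0]<570)&(P[...,0]>440)
    q=P[m]; print(cv2.minAreaRect(q[:,:2].astype(np.float32)),np.median(q,0))
print(delta([411,-310,300],0.25))
E
```

```text
[507.71608543  -2.67102575 274.94552314] [ 3.13993993 -0.00957034  0.08073121]
((506.4612731933594, -3.0937232971191406), (107.68065643310547, 108.23188781738281), 4.560001373291016) [511.03286743  -3.57377538  56.0863327 ]
((516.4373168945312, -2.3982906341552734), (60.53413391113281, 24.866641998291016), 4.735437393188477) [510.57344341  -3.14353264 106.04436688]
(array([-120.9453078 ,  298.57310363,  -29.03420005]), array([ 0.00225408, -0.00850499, -0.16923997]))
```

Carrier seated: block top at z=56.1, hub top at 106.0, centre (506.4, -2.8), yaw 0.08. Next I'll look over the rack.

Request:
nudge_tcp --segments '[-20,45,-25,0,0,0,-38,93,-25,0,0,-0.12,-57,140,-25,0,0,-0.24,-75,187,-25,0,0,-0.36,-94,233,-25,0,0,-0.5]' --jaw 40

```text
clock: 17.45
eef_pos: [434.7, -230.7, 290.4]
eef_rot: [-3.141, 0.0, 0.572]
wrist_force: [0.2, -0.7, -0.8]
finger_gap: 57.3
finger_force: 0.0
```

Request:
nudge_tcp --segments '[-20,20,0,0,0,-0.14,-48,38,0,0,0,-0.28,-54,44,0,0,0,-0.42,-54,44,0,0,0,-0.56,-54,44,0,0,0,-0.7]'

```text
clock: 17.95
eef_pos: [413.6, -295.4, 290.1]
eef_rot: [-3.14, -0.0, 1.272]
wrist_force: [0.3, 1.0, 0.6]
finger_gap: 40.1
finger_force: 0.0
```

Request:
nudge_tcp --segments '[0,0,0,0,0,-0.14,0,0,0,0,0,-0.28,0,0,0,0,0,-0.42,0,0,0,0,0,-0.52,0,0,0,0,0,-0.52]'

```text
clock: 18.45
eef_pos: [413.8, -294.9, 290.3]
eef_rot: [-3.141, -0.001, 1.789]
wrist_force: [0.1, -1.0, -0.5]
finger_gap: 39.5
finger_force: 0.0
```

```bash
python3 - <<'E'
from h import *
s=manip.read_state(); print(s['joints'].round(2),s['eef_pos'],s['eef_rot'])
p,d,c=snap('wrist','w6'); np.savez('pics/c6.npz',C=c[2]); P=cloud(c,d); np.save('pics/w6P.npy',P)
hsv=cv2.cvtColor(p,cv2.COLOR_RGB2HSV)
R1=((hsv[...,0]<8)|(hsv[...,0]>170))&(hsv[...,1]>110); U=(hsv[...,0]>125)&(hsv[...,0]<165)&(hsv[...,1]>60)
for nm,m in [('red',R1),('pur',U)]:
    m=m&(P[...,2]>60)&(P[...,2]<100)
    k,l,st,ce=cv2.connectedComponentsWithStats(m.astype(np.uint8))
    for i in range(1,k):
        if st[i,4]>30:
            q=P[l==i]; t=q[q[:,2]>np.percentile(q[:,2],40)]
            top=(l==i)&(P[...,2]>84.5); vu=np.argwhere(top); print(nm,ce[i].round(1),st[i,4],np.percentile(q[:,2],[5,95]).round(1),'top',len(vu),P[top].mean(0).round(1), cv2.minAreaRect(P[top][:,:2].astype(np.float32)))
b=(hsv[...,0]>98)&(hsv[...,0]<125)&(hsv[...,1]>120)&(P[...,2]>55)&(P[...,2]<64); q=P[b];print(cv2.minAreaRect(q[:,:2].astype(np.float32)))
E
```

```text
[-0.69  0.15  1.5  -0.    1.49 -0.91] [ 413.81250303 -294.9390419   290.32860823] [-3.14089269e+00 -8.02679233e-04  1.78867618e+00]
red [290.3 192.5] 147 [84.1 89.1] top 139 [ 427.3 -299.1   87.7] ((427.241943359375, -299.1336669921875), (13.58357048034668, 14.568099021911621), 54.86473846435547)
red [253.2 228.3] 155 [80.6 89. ] top 135 [ 394.8 -349.8   87.9] ((394.8965759277344, -349.92462158203125), (13.811371803283691, 14.583049774169922), 11.271474838256836)
pur [251.6 154.6] 158 [86.5 89.1] top 156 [ 376.4 -266.9   87.8] ((376.3411560058594, -266.7596740722656), (14.242875099182129, 14.150823593139648), 12.52371597290039)
((404.27227783203125, -294.01507568359375), (69.86209869384766, 141.69456481933594), 12.523506164550781)
```

View pics/w6.png

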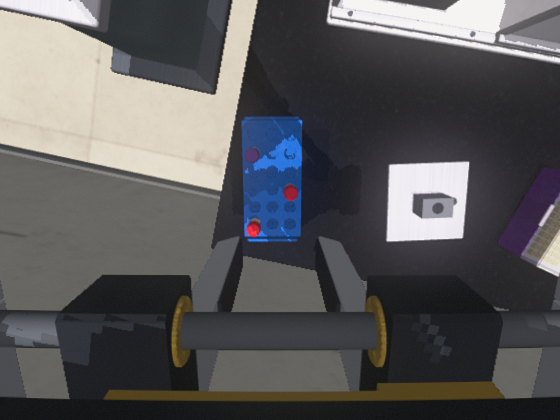

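The wrist view shows the purple cap at (252,155), red caps at (290,192) and (253,228), and the cover at (428,202). In the rack frame all three tubes sit on cell centres, so they're upright. Picking the middle red tube first.

Request:
nudge_tcp --segments '[-7,12.3,45,0,0,0,-7,12.3,90,0,0,0,-7,12.3,135,0,0,0,-7,12.3,165,0,0,0,-7,12.3,180,0,0,0]' --jaw 36

```text
clock: 19.0
eef_pos: [426.3, -298.3, 107.9]
eef_rot: [-3.139, -0.003, 1.784]
wrist_force: [0.2, -0.7, 0.6]
finger_gap: 36.0
finger_force: 0.0
```

Request:
nudge_tcp --segments '[0,0,15,0,0,0,0,0,30,0,0,0,0,0,41,0,0,0,0,0,47,0,0,0,0,0,47,0,0,0]'

```text
clock: 19.5
eef_pos: [427.2, -299.0, 63.6]
eef_rot: [-3.141, -0.001, 1.786]
wrist_force: [-0.3, -1.5, 0.1]
finger_gap: 36.1
finger_force: 0.0
```

Request:
nudge_tcp --segments '[0,0,0,0,0,0,0,0,0,0,0,0,0,0,0,0,0,0,0,0,0,0,0,0,0,0,0,0,0,0]' --jaw 0 --grip_force 10

```text
clock: 20.0
eef_pos: [427.6, -299.3, 64.6]
eef_rot: [3.141, 0.001, 1.787]
wrist_force: [0.7, -0.0, 2.6]
finger_gap: 12.1
finger_force: 10.0
```

Request:
nudge_tcp --segments '[0,0,-8,0,0,0,0,0,-20,0,0,0,0,0,-35,0,0,0,0,0,-55,0,0,0,0,0,-80,0,0,0]'

```text
clock: 20.5
eef_pos: [427.2, -299.0, 145.5]
eef_rot: [-3.141, -0.0, 1.787]
wrist_force: [0.2, -0.6, 0.4]
finger_gap: 12.1
finger_force: 10.0
```

Request:
nudge_tcp --segments '[10,0,-35,0,0,0,30,0,-70,0,0,0,65,0,-85,0,0,0,110,0,-85,0,0,0,155,0,-85,0,0,0]'

```text
clock: 21.0
eef_pos: [393.6, -146.5, 230.5]
eef_rot: [3.14, 0.001, 1.786]
wrist_force: [0.4, -0.0, 0.2]
finger_gap: 12.5
finger_force: 10.0
```

```bash
python3 - <<'E'
from h import *
print(delta([473.3,-41.4,230],1.651))
E
```

```text
(array([ 85.65625877, 100.37258215,   0.52047732]), array([0.00157327, 0.0009993 , 0.1353131 ]))
```

Request:
nudge_tcp --segments '[30,35,0,0,0,0.05,60,70,0,0,0,0.1,78,92,0,0,0,0.135,85.6,100.4,0,0,0,0.135,85.6,100.4,0,0,0,0.135]'

```text
clock: 21.5
eef_pos: [474.0, -42.1, 229.5]
eef_rot: [3.142, 0.0, 1.655]
wrist_force: [0.4, -0.6, -0.5]
finger_gap: 12.0
finger_force: 10.0
```

Request:
nudge_tcp --segments '[0,0,25,0,0,0,0,0,50,0,0,0,0,0,70,0,0,0,0,0,85,0,0,0,0,0,85,0,0,0]'

```text
clock: 22.0
eef_pos: [472.4, -43.7, 143.0]
eef_rot: [-3.139, -0.001, 1.652]
wrist_force: [0.1, 0.3, -0.3]
finger_gap: 12.1
finger_force: 10.0
```

```bash
python3 - <<'E'
from h import *
s=manip.read_state();print(s['eef_pos'],s['eef_rot'],delta([473.3,-41.4,77.6],1.651)[0])
p,d,c=snap('wrist','w7'); P=cloud(c,d)
u,v=proj(c,[(473.3,-41.4,56)])[0].astype(int); print(u,v)
cv2.imwrite('pics/z7.png',cv2.resize(p[max(v-110,0):v+70,u-120:u+120,::-1],(800,600),interpolation=cv2.INTER_CUBIC))
E
```

```text
[472.41686156 -43.73834643 142.961685  ] [-3.13869598e+00 -5.49004594e-04  1.65153649e+00] [ 2.22361727  1.25818498 65.35954529]
280 209
```

View pics/z7.png

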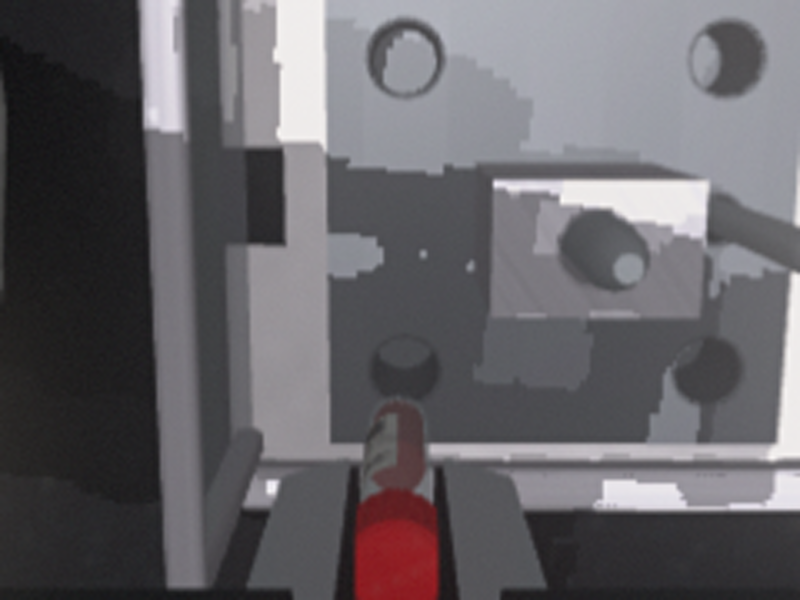

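The crop shows the tube's foot approaching the hole at (405,368), which is within about 1 mm of the prediction. Correcting and lowering.

Request:
nudge_tcp --segments '[2.2,1.7,5,0,0,0,2.2,1.7,15,0,0,0,2.2,1.7,20,0,0,0,2.2,1.7,24,0,0,0,2.2,1.7,24,0,0,0]'

```text
clock: 22.55
eef_pos: [475.1, -40.3, 119.6]
eef_rot: [-3.141, -0.0, 1.652]
wrist_force: [-0.9, 0.7, -0.1]
finger_gap: 12.0
finger_force: 10.0
```

```bash
python3 - <<'E'
from h import *
s=manip.read_state();print(s['eef_pos'],s['wrist_force'],delta([473.8,-41.4,77.6],1.651)[0])
E
```

```text
[475.1263151  -40.26453387 119.64418257] [-0.85307835  0.72439485 -0.1056099 ] [-1.03251799 -1.37623838 42.04523228]
```

Request:
nudge_tcp --segments '[-1,-1.3,0,0,0,0,-1,-1.3,8,0,0,0,-1,-1.3,16,0,0,0,-1,-1.3,24,0,0,0,-1,-1.3,30,0,0,0]'

```text
clock: 23.05
eef_pos: [473.9, -41.3, 89.2]
eef_rot: [-3.141, -0.0, 1.652]
wrist_force: [0.3, 0.3, -0.8]
finger_gap: 12.3
finger_force: 10.0
```

Request:
nudge_tcp --segments '[0,0,4,0,0,0,0,0,8,0,0,0,0,0,11,0,0,0,0,0,11,0,0,0]'

```text
clock: 23.45
eef_pos: [474.0, -41.4, 78.9]
eef_rot: [-3.141, -0.0, 1.652]
wrist_force: [-0.1, -0.1, 0.4]
finger_gap: 12.3
finger_force: 10.0
```

Request:
nudge_tcp --segments '[0,0,0,0,0,0,0,0,0,0,0,0,0,0,0,0,0,0,0,0,0,0,0,0]' --jaw 30

```text
clock: 23.85
eef_pos: [474.2, -41.4, 79.3]
eef_rot: [3.141, 0.0, 1.652]
wrist_force: [0.4, -0.5, -0.0]
finger_gap: 30.2
finger_force: 0.0
```

Request:
nudge_tcp --segments '[0,0,-15,0,0,0,0,0,-45,0,0,0,0,0,-90,0,0,0,0,0,-135,0,0,0,-20,0,-165,0,0,0]'

```text
clock: 24.35
eef_pos: [476.1, -60.5, 247.6]
eef_rot: [3.138, 0.001, 1.654]
wrist_force: [0.0, -0.0, -0.1]
finger_gap: 29.9
finger_force: 0.0
```

Request:
nudge_tcp --segments '[-40,-8,0,0,0,-0.03,-85,-18,0,0,0,-0.06,-130,-28,0,0,0,-0.09,-178,-40,0,0,0,-0.12,-225,-48,0,0,0,-0.136]' --jaw 36

```text
clock: 24.85
eef_pos: [445.4, -291.4, 244.4]
eef_rot: [3.141, 0.0, 1.789]
wrist_force: [-0.1, -0.5, 0.0]
finger_gap: 35.7
finger_force: 0.0
```

```bash
python3 - <<'E'
from h import *
print(delta([394.8,-349.8,200],1.789)[0])
p,d,c=snap('side','s8'); p2,d2,c2=snap('top','t8')
P=cloud(c,d); hsv=cv2.cvtColor(p,cv2.COLOR_RGB2HSV)
m=((hsv[...,0]<8)|(hsv[...,0]>170))&(hsv[...,1]>110)&(P[...,0]>440)&(P[...,0]<570)&(abs(P[...,1])<80); print('tube in carrier',m.sum(),P[m].mean(0) if m.any() else '')
m=(hsv[...,1]<60)&(P[...,2]>33)&(P[...,2]<48)&(P[...,1]<-200)&(P[...,0]>500)&(P[...,0]<720);print('cover grip',P[m].mean(0))
E
```

```text
[-46.00548257 -62.095886    44.44092037]
tube in carrier 0 
cover grip [ 575.8052484  -518.87770296   40.72997643]
```

Request:
nudge_tcp --segments '[-23,-31,20,0,0,0,-46,-62,44,0,0,0,-46,-62,80,0,0,0,-46,-62,110,0,0,0,-46,-62,130,0,0,0]'

```text
clock: 25.45
eef_pos: [395.1, -346.9, 112.2]
eef_rot: [-3.141, -0.002, 1.788]
wrist_force: [0.2, -0.7, 0.7]
finger_gap: 35.7
finger_force: 0.0
```

```bash
python3 - <<'E'
from h import *
print(delta([394.8,-349.8,63.5],1.789))
E
```

```text
(array([-2.82532381, -0.82625962, 48.66454496]), array([-0.0010109 , -0.00177235, -0.00119962]))
```

Request:
nudge_tcp --segments '[-2,-0.6,10,0,0,0,-2,-0.6,22,0,0,0,-2,-0.6,34,0,0,0,-2,-0.6,44,0,0,0,-2,-0.6,48.5,0,0,0]'

```text
clock: 25.95
eef_pos: [395.4, -349.6, 64.8]
eef_rot: [-3.141, -0.001, 1.788]
wrist_force: [0.5, 0.5, -0.6]
finger_gap: 36.0
finger_force: 0.0
```

Request:
nudge_tcp --segments '[0,0,0,0,0,0]'

```text
clock: 26.05
eef_pos: [395.4, -349.7, 65.2]
eef_rot: [-3.141, -0.001, 1.788]
wrist_force: [-0.1, -0.0, 0.3]
finger_gap: 36.0
finger_force: 0.0
```

Request:
nudge_tcp --segments '[0,0,0,0,0,0,0,0,0,0,0,0,0,0,0,0,0,0,0,0,0,0,0,0,0,0,0,0,0,0]' --jaw 0 --grip_force 10

```text
clock: 26.55
eef_pos: [395.6, -350.0, 66.0]
eef_rot: [3.141, 0.0, 1.788]
wrist_force: [0.1, 0.7, 2.2]
finger_gap: 11.7
finger_force: 10.0
```

Request:
nudge_tcp --segments '[0,0,-10,0,0,0,0,0,-40,0,0,0,0,0,-85,0,0,0,0,0,-130,0,0,0,0,0,-165,0,0,0]'

```text
clock: 27.05
eef_pos: [395.5, -349.9, 234.2]
eef_rot: [3.14, 0.002, 1.788]
wrist_force: [0.5, 0.0, -0.3]
finger_gap: 11.9
finger_force: 10.0
```

Request:
nudge_tcp --segments '[35,15,0,0,0,0,75,32,0,0,0,0,118,50,0,0,0,0,160,69,0,0,0,0,205,88,0,0,0,0]'

```text
clock: 27.55
eef_pos: [437.1, -129.0, 231.5]
eef_rot: [3.141, 0.0, 1.788]
wrist_force: [1.5, -0.1, 0.6]
finger_gap: 12.1
finger_force: 10.0
```

Request:
nudge_tcp --segments '[40,17,0,0,0,0.03,80,34,0,0,0,0.06,120,51,0,0,0,0.1,142,60,0,0,0,0.135,150,65,0,0,0,0.135]'

```text
clock: 28.05
eef_pos: [468.3, 31.7, 231.3]
eef_rot: [3.141, -0.0, 1.655]
wrist_force: [0.1, -0.9, 0.1]
finger_gap: 12.3
finger_force: 10.0
```

```bash
python3 - <<'E'
from h import *
s=manip.read_state();print(s['finger_gap'],delta([467.9,30.4,125],1.651))
E
```

```text
12.29655222069711 (array([ -1.27327492,  -0.53686417, 106.29593623]), array([ 4.94743794e-04, -8.34648082e-05,  3.95536337e-03]))
```

Request:
nudge_tcp --segments '[-1,0,30,0,0,0,-1,0,60,0,0,0,-1,0,85,0,0,0,-1,0,100,0,0,0,-1,0,100,0,0,0]'

```text
clock: 28.55
eef_pos: [467.5, 28.0, 129.4]
eef_rot: [-3.138, -0.0, 1.653]
wrist_force: [-0.2, -1.3, 1.3]
finger_gap: 12.1
finger_force: 10.0
```

Request:
nudge_tcp --segments '[0,0,0,0,0,0,0,0,0,0,0,0]'

```text
clock: 28.75
eef_pos: [468.9, 28.5, 131.9]
eef_rot: [3.14, 0.0, 1.653]
wrist_force: [0.9, -1.1, 0.5]
finger_gap: 12.1
finger_force: 10.0
```

```bash
python3 - <<'E'
from h import *
s=manip.read_state();print(s['eef_pos'],delta([467.9,30.4,79],1.651)[0])
p,d,c=snap('wrist','w9'); print(proj(c,[(467.9,30.4,56)]))
cv2.imwrite('pics/z9.png',cv2.resize(p[60:300,130:450,::-1],(800,600),interpolation=cv2.INTER_CUBIC))
E
```

```text
[468.92683942  28.4626533  131.87648901] [ 2.02782515 -0.95393744 52.87446198]
[[277.97862561 212.88745599]]
```

View pics/z9.png

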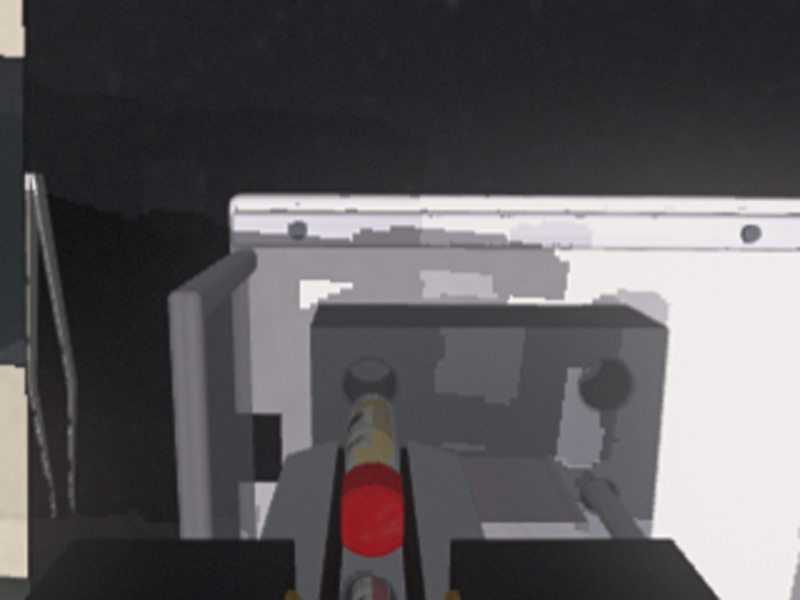

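Hole 1 appears at full pixel (278,214) against (278,213) predicted. The first tube is visible standing behind, at the bottom edge. Inserting.

Request:
nudge_tcp --segments '[1,-0.5,0,0,0,0,1.8,-0.8,4,0,0,0,1.8,-0.8,8,0,0,0,1.8,-0.8,8,0,0,0]'

```text
clock: 29.2
eef_pos: [467.1, 30.6, 122.1]
eef_rot: [-3.141, -0.0, 1.653]
wrist_force: [0.5, 0.4, 0.3]
finger_gap: 12.2
finger_force: 10.0
```

```bash
python3 - <<'E'
from h import *
s=manip.read_state();print(delta([467.9,30.4,79],1.651)[0])
E
```

```text
[-0.22966201  0.80597756 43.05535868]
```

Request:
nudge_tcp --segments '[0,0,8,0,0,0,0,0,16,0,0,0,0,0,24,0,0,0,0,0,32,0,0,0,0,0,37,0,0,0]'

```text
clock: 29.7
eef_pos: [467.1, 30.5, 84.6]
eef_rot: [-3.141, -0.0, 1.653]
wrist_force: [-0.5, -0.0, 0.2]
finger_gap: 12.0
finger_force: 10.0
```

Request:
nudge_tcp --segments '[0,0,3,0,0,0,0,0,6,0,0,0,0,0,6,0,0,0]'

```text
clock: 30.0
eef_pos: [467.4, 30.5, 79.5]
eef_rot: [-3.141, -0.0, 1.653]
wrist_force: [1.1, 0.2, 0.2]
finger_gap: 12.1
finger_force: 10.0
```

Request:
nudge_tcp --segments '[0,0,0,0,0,0,0,0,0,0,0,0,0,0,0,0,0,0,0,0,0,0,0,0]' --jaw 30

```text
clock: 30.4
eef_pos: [467.5, 30.5, 79.8]
eef_rot: [3.141, 0.0, 1.653]
wrist_force: [-0.6, 0.2, -0.1]
finger_gap: 29.9
finger_force: 0.0
```

Request:
nudge_tcp --segments '[0,0,-15,0,0,0,0,0,-45,0,0,0,0,0,-90,0,0,0,0,0,-135,0,0,0,-20,0,-160,0,0,0]'

```text
clock: 30.9
eef_pos: [469.6, 11.5, 243.4]
eef_rot: [3.137, 0.0, 1.655]
wrist_force: [-0.2, -1.2, 0.6]
finger_gap: 30.0
finger_force: 0.0
```

Request:
nudge_tcp --segments '[-40,-15,0,0,0,-0.03,-85,-32,0,0,0,-0.06,-130,-50,0,0,0,-0.09,-178,-69,0,0,0,-0.12,-220,-87,0,0,0,-0.136]' --jaw 36

```text
clock: 31.4
eef_pos: [399.5, -217.7, 239.9]
eef_rot: [3.141, 0.0, 1.79]
wrist_force: [1.8, 0.5, -0.1]
finger_gap: 36.3
finger_force: 0.0
```

```bash
python3 - <<'E'
from h import *
print(delta([376.4,-266.9,110],1.789)[0])
p,d,c=snap('wrist','w10'); P=cloud(c,d); hsv=cv2.cvtColor(p,cv2.COLOR_RGB2HSV)
U=(hsv[...,0]>125)&(hsv[...,0]<165)&(hsv[...,1]>60)&(P[...,2]>84)&(P[...,2]<95)&(P[...,0]<450); print(U.sum(),P[U].mean(0))
p,d,c=snap('top','t10'); cv2.imwrite('pics/z10.png',cv2.resize(p[150:310,215:415,::-1],(750,600)))
E
```

```text
[-42.96998921 -33.30921334 129.9041358 ]
134 [ 377.29540296 -265.18791009   87.65044973]
```

View pics/z10.png

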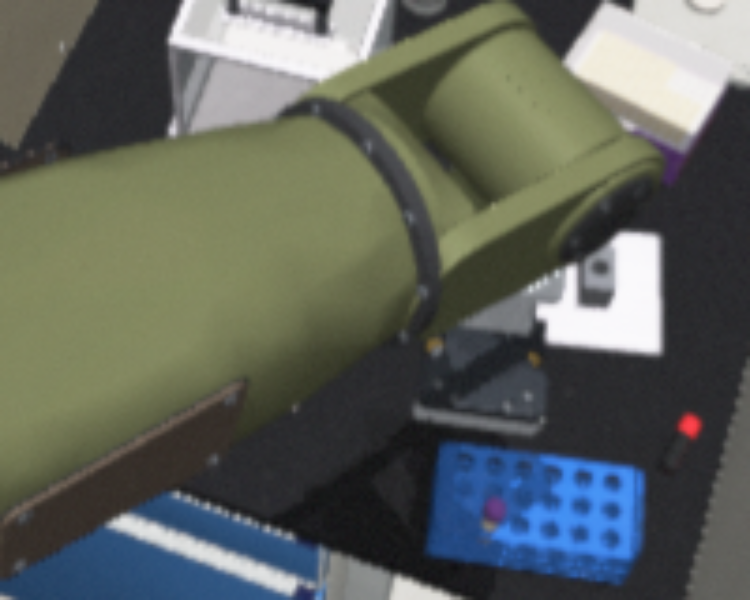

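Purple is the last tube in the rack; the other cells are empty. That was my last picture, so I'll go by numbers from here.

Request:
nudge_tcp --segments '[-21,-16,30,0,0,0,-42,-32.5,60,0,0,0,-43,-33,90,0,0,0,-43,-33,115,0,0,0,-43,-33,130,0,0,0]'

```text
clock: 32.0
eef_pos: [377.1, -264.2, 107.8]
eef_rot: [-3.14, -0.002, 1.789]
wrist_force: [-0.1, -0.5, 0.4]
finger_gap: 36.1
finger_force: 0.0
```

Request:
nudge_tcp --segments '[0,0,0,0,0,0,0,0,0,0,0,0]'

```text
clock: 32.2
eef_pos: [377.9, -264.8, 110.2]
eef_rot: [3.141, 0.0, 1.79]
wrist_force: [0.1, -0.4, 0.2]
finger_gap: 35.8
finger_force: 0.0
```

```bash
python3 - <<'E'
from h import *
print(delta([376.6,-266.6,64],1.789)[0])
E
```

```text
[-1.50216737 -1.72338497 46.24356369]
```

Request:
nudge_tcp --segments '[-1.5,-1.6,10,0,0,0,-1.5,-1.6,22,0,0,0,-1.5,-1.6,34,0,0,0,-1.5,-1.6,42,0,0,0,-1.5,-1.6,46,0,0,0]'

```text
clock: 32.7
eef_pos: [376.0, -266.5, 62.6]
eef_rot: [-3.141, -0.001, 1.789]
wrist_force: [0.2, -0.5, -0.7]
finger_gap: 36.1
finger_force: 0.0
```

Request:
nudge_tcp --segments '[0,0,0,0,0,0,0,0,0,0,0,0,0,0,0,0,0,0,0,0,0,0,0,0,0,0,0,0,0,0]' --jaw 0 --grip_force 10

```text
clock: 33.2
eef_pos: [376.5, -266.9, 64.0]
eef_rot: [3.141, 0.001, 1.789]
wrist_force: [-0.1, 1.1, 1.7]
finger_gap: 12.1
finger_force: 10.0
```

Request:
nudge_tcp --segments '[0,0,-10,0,0,0,0,0,-40,0,0,0,0,0,-85,0,0,0,0,0,-130,0,0,0,0,0,-165,0,0,0]'

```text
clock: 33.7
eef_pos: [376.3, -266.7, 232.2]
eef_rot: [3.14, 0.002, 1.789]
wrist_force: [-0.4, -0.1, -0.4]
finger_gap: 11.9
finger_force: 10.0
```

Request:
nudge_tcp --segments '[10,20,0,0,0,0.12,30,45,0,0,0,0.25,55,75,0,0,0,0.38,80,105,0,0,0,0.52,105,135,0,0,0,0.65]'

```text
clock: 34.2
eef_pos: [486.0, -133.6, 229.6]
eef_rot: [3.141, -0.0, 1.133]
wrist_force: [0.9, 0.0, -0.0]
finger_gap: 12.5
finger_force: 10.0
```

```bash
python3 - <<'E'
from h import *
s=manip.read_state();print(s['joints'].round(2),delta([545.5,-35.6,230],0.080))
E
```

```text
[-0.34  0.18  1.62 -0.    1.35  0.1 ] (array([113.97927768,  12.35648567,  -0.37708307]), array([ 6.54960099e-04, -4.30544662e-04,  1.05332567e+00]))
```

Request:
nudge_tcp --segments '[30,3,0,0,0,0.14,60,6,0,0,0,0.28,90,10,0,0,0,0.42,110,12,0,0,0,0.56,114,12.4,0,0,0,0.7]'

```text
clock: 34.7
eef_pos: [544.9, -34.8, 229.2]
eef_rot: [-3.141, -0.0, 0.435]
wrist_force: [0.1, -0.8, 0.2]
finger_gap: 11.9
finger_force: 10.0
```

Request:
nudge_tcp --segments '[0,0,15,0,0,0.14,0,0,35,0,0,0.28,0,0,60,0,0,0.35,0,0,85,0,0,0.353,0,0,95,0,0,0.353]'

```text
clock: 35.2
eef_pos: [543.5, -36.5, 132.3]
eef_rot: [-3.141, 0.002, 0.086]
wrist_force: [0.4, -0.4, -0.2]
finger_gap: 12.1
finger_force: 10.0
```

Request:
nudge_tcp --segments '[0,0,0,0,0,0,0,0,0,0,0,0]'

```text
clock: 35.4
eef_pos: [544.8, -36.7, 135.0]
eef_rot: [3.141, -0.001, 0.086]
wrist_force: [0.9, -0.6, 0.6]
finger_gap: 12.2
finger_force: 10.0
```

```bash
python3 - <<'E'
from h import *
s=manip.read_state();print(s['joints'].round(2),s['finger_gap'],delta([545.5,-35.6,77.5],0.080))
p,d,c=snap('wrist','w11'); P=cloud(c,d)
# hole positions seen on the carrier top: top-plane pixels vs holes
m=(P[...,2]>50)&(P[...,2]<62)&(P[...,0]>440)&(P[...,0]<580)&(abs(P[...,1])<75)
q=P[m]; print(cv2.minAreaRect(q[:,:2].astype(np.float32)),np.median(q,0))
hsv=cv2.cvtColor(p,cv2.COLOR_RGB2HSV)
r=((hsv[...,0]<8)|(hsv[...,0]>170))&(hsv[...,1]>110)&(P[...,2]>92)&(P[...,2]<108)&(P[...,0]<500)
k,l,st,ce=cv2.connectedComponentsWithStats(r.astype(np.uint8))
for i in range(1,k):
    if st[i,4]>20: print('red',ce[i],P[l==i].mean(0).round(1))
E
```

```text
[-0.13  0.36  1.61 -0.    1.17  1.35] 12.223268477677763 (array([ 0.71005195, -1.07333435, 57.4727861 ]), array([ 0.00029499, -0.00130198,  0.00644123]))
((510.2494812011719, -2.525634765625), (101.49641418457031, 108.75566864013672), 4.504467487335205) [537.05467079  12.53261531  56.13975421]
```

Request:
nudge_tcp --segments '[0.7,-1,4,0,0,0,0.7,-1,9,0,0,0,0.7,-1,14,0,0,0,0.7,-1,14,0,0,0]'

```text
clock: 35.85
eef_pos: [544.6, -35.6, 118.8]
eef_rot: [-3.141, 0.001, 0.086]
wrist_force: [-0.0, 0.0, 0.0]
finger_gap: 11.8
finger_force: 10.0
```

```bash
python3 - <<'E'
from h import *
s=manip.read_state();print(s['eef_pos'],delta([545.5,-35.6,77.5],0.080)[0])
E
```

```text
[544.5584715  -35.55777683 118.83082952] [ 0.9894352   0.13530321 41.32951051]
```

Request:
nudge_tcp --segments '[0.5,0,8,0,0,0,0.5,0,16,0,0,0,0.5,0,24,0,0,0,0.5,0,31,0,0,0,0.5,0,36,0,0,0]'

```text
clock: 36.35
eef_pos: [545.2, -35.5, 82.8]
eef_rot: [-3.141, 0.001, 0.086]
wrist_force: [0.2, -0.1, -0.7]
finger_gap: 12.0
finger_force: 10.0
```

Request:
nudge_tcp --segments '[0,0,3,0,0,0,0,0,5,0,0,0,0,0,5,0,0,0]'

```text
clock: 36.65
eef_pos: [545.4, -35.5, 78.6]
eef_rot: [-3.142, 0.0, 0.086]
wrist_force: [-0.1, 0.4, 0.3]
finger_gap: 12.0
finger_force: 10.0
```

Request:
nudge_tcp --segments '[0,0,0,0,0,0,0,0,0,0,0,0,0,0,0,0,0,0]' --jaw 24

```text
clock: 36.95
eef_pos: [545.6, -35.5, 78.9]
eef_rot: [3.142, -0.0, 0.086]
wrist_force: [0.9, 0.0, 0.1]
finger_gap: 23.9
finger_force: 0.0
```

Request:
nudge_tcp --segments '[0,0,-15,0,0,0,0,0,-45,0,0,0,0,0,-90,0,0,0,0,0,-135,0,0,0,0,0,-180,0,0,0]'

```text
clock: 37.45
eef_pos: [545.1, -35.5, 260.7]
eef_rot: [3.142, -0.0, 0.086]
wrist_force: [-0.2, -0.1, -0.0]
finger_gap: 24.1
finger_force: 0.0
```

```bash
python3 - <<'E'
from h import *
p,d,c=snap('wrist','w12'); P=cloud(c,d); hsv=cv2.cvtColor(p,cv2.COLOR_RGB2HSV)
for nm,m in [('red',((hsv[...,0]<8)|(hsv[...,0]>170))&(hsv[...,1]>110)),('pur',(hsv[...,0]>125)&(hsv[...,0]<165)&(hsv[...,1]>60))]:
    m=m&(P[...,2]>90)&(P[...,2]<112)&(P[...,0]<600)&(abs(P[...,1])<90)
    k,l,st,ce=cv2.connectedComponentsWithStats(m.astype(np.uint8))
    for i in range(1,k):
        if st[i,4]>20: q=P[l==i];t=q[q[:,2]>98];print(nm,ce[i].round(),t.mean(0).round(1),q[:,2].max())
print('holes',[(round(506.7+36*a*.9968-36*b*.08,1),round(-2.6+36*b*.9968+36*a*.08,1)) for a in(-1,1) for b in(-1,1)])
E
```

```text
red [278. 259.] [475.3 -42.  101. ] 102.97547355769285
red [210. 260.] [467.8  29.4 100.9] 103.14479221957379
pur [279. 194.] [545.9 -36.7 100.9] 103.03168393344197
holes [(473.7, -41.4), (467.9, 30.4), (545.5, -35.6), (539.7, 36.2)]
```

Request:
nudge_tcp --segments '[10,47,0,0,0,0,20,95,0,0,0,0,30,142,0,0,0,0,40,188,0,0,0,0,45,215,0,0,0,-0.1]' --jaw 60

```text
clock: 38.0
eef_pos: [608.9, -249.0, 257.8]
eef_rot: [-3.141, 0.001, 0.185]
wrist_force: [-0.1, 0.3, -0.3]
finger_gap: 58.4
finger_force: 0.0
```

Request:
nudge_tcp --segments '[0,38,0,0,0,-0.08,0,40,0,0,0,-0.08,0,40,0,0,0,-0.08]'

```text
clock: 38.3
eef_pos: [616.0, -285.7, 257.9]
eef_rot: [-3.141, 0.001, 0.264]
wrist_force: [-0.2, -0.0, 0.4]
finger_gap: 59.9
finger_force: 0.0
```

```bash
python3 - <<'E'
from h import *
s=manip.read_state();print(s['eef_pos'],s['eef_rot'],s['joints'].round(2))
p,d,c=snap('wrist','w13'); P=cloud(c,d); np.savez('pics/w13.npz',P=P,C=c[2])
reg=(P[...,0]>520)&(P[...,0]<720)&(P[...,1]<-180)&(P[...,1]>-400)
for nm,z0,z1 in [('plate',3.5,8.5),('grip',37,44)]:
    m=reg&(P[...,2]>z0)&(P[...,2]<z1)&(p.min(2)>(120 if nm=='plate' else 0))
    k,l,st,ce=cv2.connectedComponentsWithStats(m.astype(np.uint8)); i=1+st[1:,4].argmax(); q=P[l==i]
    print(nm,len(q),cv2.minAreaRect(q[:,:2].astype(np.float32)),q.mean(0))
big=(P[...,0]>540)&(P[...,1]<-150)&(P[...,2]>60)&(P[...,2]<200);q=P[big];print('tall',len(q),q.min(0) if len(q) else '',q.max(0) if len(q) else '')
E
```

```text
[ 616.02771196 -285.70204849  257.86738818] [-3.14090369e+00  5.80172738e-04  2.64278482e-01] [-0.49  0.58  1.01  0.    1.56  0.82]
plate 6408 ((619.8500366210938, -285.787353515625), (108.72630310058594, 108.25897979736328), 14.787633895874023) [ 622.07199864 -285.53996632    6.06543941]
grip 674 ((620.286376953125, -285.68865966796875), (39.81749725341797, 25.764554977416992), 14.747300148010254) [ 620.22824342 -285.50423832   40.05423231]
tall 20779 [ 572.09853106 -523.37000224   60.00070729] [ 845.75324065 -203.18791295  187.89591085]
```

All three tubes are seated, with cap tops at 101. The cover is at (620.1, -285.7), yaw 0.258. Checking its pin-hole side and the clearance.

```bash
python3 - <<'E'
from h import *
f=np.load('pics/w13.npz');P=f['P'];C=f['C'];i=manip.camera_info('wrist');c=(i['K'],i['dist'],C)
im=cv2.imread('pics/w13.png'); y=.2578
for a in (36,-36):
    pt=(620.1+a*np.cos(y),-285.7+a*np.sin(y),6); u,v=proj(c,[pt])[0].round().astype(int); print(a,(u,v),im[v-5:v+6,u-5:u+6].max(2).min(),np.nanmin(P[v-4:v+5,u-4:u+5,2]),im[v-1:v+2,u-1:u+2].max(2).mean())
X,Y=P[...,0],P[...,1]
for x0,x1,y0,y1 in [(560,680,-385,-190),(680,720,-385,-190),(720,760,-385,-190),(540,700,-480,-385)]:
    m=(X>x0)&(X<x1)&(Y>y0)&(Y<y1); print(x0,x1,y0,np.nanmax(P[m][:,2]) if m.any() else None, np.nanpercentile(P[m][:,2],99) if m.any() else None)
print(delta([620.0,-285.7,60],0.2578))
E
```

```text
36 (np.int64(279), np.int64(147)) 52 -1.8626596495887497 54.44444444444444
-36 (np.int64(279), np.int64(204)) 241 4.630573174510175 243.77777777777777
560 680 -385 394.385114904589 392.4131250494143
680 720 -385 8.00935284722948 2.7901169652749
720 760 -385 88.2930530806064 86.50259326461249
540 700 -480 2.577250014501601 1.9024123465795475
(array([  3.53457226,   1.98763274, 198.30627598]), array([-0.00047813,  0.00026688,  0.00744383]))
```

Request:
nudge_tcp --segments '[3.5,2,45,0,0,0.007,3.5,2,90,0,0,0.007,3.5,2,130,0,0,0.007,3.5,2,165,0,0,0.007,3.5,2,190,0,0,0.007]' --jaw 50

```text
clock: 38.85
eef_pos: [619.6, -284.3, 66.5]
eef_rot: [-3.14, 0.001, 0.26]
wrist_force: [0.7, 0.3, -0.3]
finger_gap: 49.7
finger_force: 0.0
```

Request:
nudge_tcp --segments '[0,0,20,0,0,0,0,0,36,0,0,0,0,0,46,0,0,0,0,0,46,0,0,0,0,0,46,0,0,0]'

```text
clock: 39.35
eef_pos: [620.6, -286.2, 23.6]
eef_rot: [3.141, -0.001, 0.259]
wrist_force: [0.0, 0.2, -0.0]
finger_gap: 49.7
finger_force: 0.0
```

```bash
python3 - <<'E'
from h import *
print(delta([620.0,-285.7,12],0.2578))
E
```

```text
(array([-0.43794661, -0.60831956, 11.64335914]), array([ 0.00082654, -0.00094461,  0.00148397]))
```

Request:
nudge_tcp --segments '[-0.4,-0.6,5,0,0,0,-0.4,-0.6,9,0,0,0,-0.4,-0.6,11.6,0,0,0,-0.4,-0.6,11.6,0,0,0]'

```text
clock: 39.75
eef_pos: [619.4, -285.6, 10.6]
eef_rot: [-3.141, 0.0, 0.259]
wrist_force: [-0.6, -0.3, -0.3]
finger_gap: 50.0
finger_force: 0.0
```

Request:
nudge_tcp --segments '[0,0,0,0,0,0,0,0,0,0,0,0,0,0,0,0,0,0,0,0,0,0,0,0,0,0,0,0,0,0]' --jaw 0 --grip_force 40

```text
clock: 40.25
eef_pos: [619.6, -285.8, 11.2]
eef_rot: [3.141, -0.0, 0.259]
wrist_force: [-0.7, -0.6, 1.0]
finger_gap: 25.8
finger_force: 40.0
```

Request:
nudge_tcp --segments '[0,0,0,0,0,0,0,0,0,0,0,0]'

```text
clock: 40.45
eef_pos: [619.6, -285.7, 11.2]
eef_rot: [3.141, -0.0, 0.259]
wrist_force: [0.2, 0.1, 1.8]
finger_gap: 25.7
finger_force: 40.0
```

Request:
nudge_tcp --segments '[0,0,-20,0,0,0,0,0,-60,0,0,0,0,0,-105,0,0,0,0,0,-150,0,0,0,0,0,-190,0,0,0]'

```text
clock: 40.95
eef_pos: [619.4, -285.6, 203.2]
eef_rot: [3.141, -0.0, 0.259]
wrist_force: [0.4, 0.3, -2.4]
finger_gap: 25.5
finger_force: 40.0
```

Request:
nudge_tcp --segments '[0,0,-3,0,0,0,0,0,-3,0,0,0]'

```text
clock: 41.15
eef_pos: [619.6, -285.7, 204.2]
eef_rot: [3.141, -0.001, 0.259]
wrist_force: [0.7, 0.2, -3.2]
finger_gap: 25.7
finger_force: 40.0
```

```bash
python3 - <<'E'
from h import *
p,d,c=snap('wrist','w14'); s=manip.read_state(); P=cloud(c,d); M=np.linalg.inv(T_tool(s))
Q=P@M[:3,:3].T+M[:3,3]
m=(abs(Q[...,0])<75)&(abs(Q[...,1])<75)&(Q[...,2]>1)&(Q[...,2]<10)&(p.min(2)>90); q=Q[m];print('plate in tool frame',len(q),cv2.minAreaRect(q[:,:2].astype(np.float32)),np.median(q,0))
m=(abs(Q[...,0])<30)&(abs(Q[...,1])<30)&(Q[...,2]>-34)&(Q[...,2]<-22); q=Q[m];print('grip',len(q),cv2.minAreaRect(q[:,:2].astype(np.float32)),np.median(q,0))
print(delta([506.3,-2.6,205],0.080))
E
```

```text
plate in tool frame 19009 ((7.821098327636719, 1.1888351440429688), (94.43439483642578, 108.8636703491211), 0.014692004770040512) [29.12867097  1.49804288  3.31330188]
grip 4759 ((0.8273582458496094, 1.2689342498779297), (49.701011657714844, 41.255367279052734), 89.16253662109375) [  6.31874016   0.96917166 -30.53780776]
(array([ -36.55215237, -302.37396704,   -2.05367883]), array([-0.00123326,  0.00165855,  0.17922535]))
```

Request:
nudge_tcp --segments '[-5,-40,0,0,0,0.04,-10,-85,0,0,0,0.08,-16,-130,0,0,0,0.12,-22,-178,0,0,0,0.16,-28,-225,0,0,0,0.179]'

```text
clock: 41.7
eef_pos: [532.9, -73.7, 201.7]
eef_rot: [-3.14, 0.004, 0.078]
wrist_force: [0.6, -0.1, -1.9]
finger_gap: 25.8
finger_force: 40.0
```

Request:
nudge_tcp --segments '[0,-40,0,0,0,0,0,-65,0,0,0,0,0,-75,0,0,0,0,0,-75,0,0,0,0,0,-75,0,0,0,0]'

```text
clock: 42.2
eef_pos: [528.7, -1.4, 203.1]
eef_rot: [-3.142, 0.002, 0.08]
wrist_force: [-0.3, -0.3, -1.8]
finger_gap: 25.6
finger_force: 40.0
```

```bash
python3 - <<'E'
from h import *
print(delta([506.0,-2.5,160],0.081))
E
```

```text
(array([-22.61636214,  -0.75590134,  43.1820275 ]), array([-2.16069857e-05,  1.57001726e-03, -1.13115350e-03]))
```

Request:
nudge_tcp --segments '[-12,-0.4,0,0,0,0,-22,-0.7,5,0,0,0,-22.5,-0.7,25,0,0,0,-22.5,-0.7,38,0,0,0,-22.5,-0.7,40,0,0,0]'

```text
clock: 42.7
eef_pos: [505.7, -2.5, 162.3]
eef_rot: [-3.141, 0.003, 0.079]
wrist_force: [0.1, -0.3, -1.7]
finger_gap: 25.5
finger_force: 40.0
```

Request:
nudge_tcp --segments '[0,0,0,0,0,0,0,0,0,0,0,0]'

```text
clock: 42.9
eef_pos: [506.7, -2.0, 164.6]
eef_rot: [3.141, -0.001, 0.08]
wrist_force: [-0.7, -0.3, -2.6]
finger_gap: 26.1
finger_force: 40.0
```

```bash
python3 - <<'E'
from h import *
print(delta([506.0,-2.5,117],0.081))
E
```

```text
(array([-0.81683332,  0.4249469 , 47.6081447 ]), array([ 0.00015571, -0.00067324, -0.00104184]))
```

Request:
nudge_tcp --segments '[-0.6,0.4,4,0,0,0,-0.6,0.4,8,0,0,0,-0.6,0.4,13,0,0,0,-0.6,0.4,18,0,0,0,-0.6,0.4,18,0,0,0]'

```text
clock: 43.4
eef_pos: [505.4, -2.2, 145.2]
eef_rot: [-3.141, 0.001, 0.08]
wrist_force: [0.9, 0.1, -2.4]
finger_gap: 25.9
finger_force: 40.0
```

Request:
nudge_tcp --segments '[0,0,3,0,0,0,0,0,6,0,0,0,0,0,9,0,0,0,0,0,12,0,0,0,0,0,12,0,0,0]'

```text
clock: 43.9
eef_pos: [505.6, -2.2, 133.6]
eef_rot: [-3.141, 0.001, 0.08]
wrist_force: [0.2, -0.2, -1.3]
finger_gap: 26.1
finger_force: 40.0
```

Request:
nudge_tcp --segments '[0,0,3,0,0,0,0,0,6,0,0,0,0,0,9,0,0,0,0,0,11,0,0,0,0,0,11,0,0,0]'

```text
clock: 44.4
eef_pos: [505.6, -2.2, 122.7]
eef_rot: [-3.141, 0.001, 0.08]
wrist_force: [0.4, 0.2, -2.1]
finger_gap: 26.0
finger_force: 40.0
```

Smooth. Final seat is expected at TCP z≈117.2.

Request:
nudge_tcp --segments '[0,0,1.5,0,0,0,0,0,3,0,0,0,0,0,4.5,0,0,0,0,0,5.2,0,0,0,0,0,5.2,0,0,0]'

```text
clock: 44.9
eef_pos: [505.7, -2.2, 117.8]
eef_rot: [-3.142, 0.0, 0.08]
wrist_force: [-0.2, 0.2, -0.6]
finger_gap: 26.0
finger_force: 40.0
```

Request:
nudge_tcp --segments '[0,0,0.5,0,0,0,0,0,0.8,0,0,0,0,0,0.8,0,0,0]'

```text
clock: 45.2
eef_pos: [505.8, -2.2, 117.1]
eef_rot: [-3.142, -0.0, 0.08]
wrist_force: [0.2, 1.0, -1.2]
finger_gap: 26.1
finger_force: 40.0
```

Request:
nudge_tcp --segments '[0,0,0,0,0,0,0,0,0,0,0,0,0,0,0,0,0,0,0,0,0,0,0,0]' --jaw 50

```text
clock: 45.6
eef_pos: [505.8, -2.2, 117.1]
eef_rot: [3.142, -0.0, 0.08]
wrist_force: [0.2, -0.1, -0.1]
finger_gap: 49.4
finger_force: 0.0
```

Request:
nudge_tcp --segments '[0,0,-25,0,0,0,0,0,-65,0,0,0,0,0,-105,0,0,0,0,0,-145,0,0,0,0,0,-170,0,0,0]' --jaw 70

```text
clock: 46.1
eef_pos: [506.1, -2.2, 290.2]
eef_rot: [3.141, -0.003, 0.08]
wrist_force: [0.4, -0.2, -0.3]
finger_gap: 69.8
finger_force: 0.0
```

Request:
nudge_tcp --segments '[0,0,0,0,0,0,0,0,0,0,0,0]'

```text
clock: 46.3
eef_pos: [505.7, -2.2, 286.7]
eef_rot: [3.142, -0.0, 0.08]
wrist_force: [0.3, 0.7, 0.1]
finger_gap: 69.6
finger_force: 0.0
```

```bash
python3 - <<'E'
from h import *
p,d,c=snap('wrist','w15'); P=cloud(c,d); s=manip.read_state(); print(s['eef_pos'],s['eef_rot'])
reg=(P[...,0]>430)&(P[...,0]<590)&(abs(P[...,1])<80)
for nm,z0,z1 in [('plate',105,119),('grip',140,152)]:
    m=reg&(P[...,2]>z0)&(P[...,2]<z1); q=P[m]; A=np.c_[q[:,:2]-q[:,:2].mean(0),np.ones(len(q))]
    print(nm,len(q),cv2.minAreaRect(q[:,:2].astype(np.float32)),np.median(q,0),'plane',np.linalg.lstsq(A,q[:,2],rcond=None)[0])
g=p.max(2); m=(g<75)&(P[...,2]>200)&(P[...,2]<216)&(P[...,0]>600)&(P[...,0]<720)&(abs(P[...,1])<60); q=P[m];print('bar',len(q),cv2.minAreaRect(q[:,:2].astype(np.float32)))
print(delta([665.5,10.4,240],1.652))
E
```

```text
[505.45497286  -2.18867707 286.01107691] [-3.14138946e+00  1.40969558e-03  8.01933763e-02]
plate 9759 ((492.99700927734375, -12.024986267089844), (135.76275634765625, 124.36138916015625), 4.525558948516846) [508.58963266  -5.82360375 112.11879625] plane [-3.12530327e-03 -2.09340883e-04  1.12149459e+02]
grip 1027 ((506.84063720703125, -2.9547109603881836), (39.57249450683594, 25.855072021484375), 4.428448677062988) [507.67242981  -2.843308   146.01590214] plane [-5.00178078e-03  3.65483427e-03  1.45954467e+02]
bar 0 ((0.0, 0.0), (0.0, 0.0), 0.0)
(array([160.60382878,   0.28188227,  45.78466364]), array([-1.26741472e-03,  9.47074143e-04, -1.57180648e+00]))
```

The cover is seated flat: plate top at 112.1, grip top at 146.0. Now back to the handle.

Request:
nudge_tcp --segments '[40,0,0,0,0,-0.14,80,0,0,0,0,-0.28,120,0,0,0,0,-0.42,150,0,0,0,0,-0.56,160,0,0,0,0,-0.7]' --jaw 60

```text
clock: 46.85
eef_pos: [666.7, 10.8, 283.6]
eef_rot: [-3.139, 0.003, 0.786]
wrist_force: [-0.5, 0.2, -0.8]
finger_gap: 59.8
finger_force: 0.0
```

Request:
nudge_tcp --segments '[0,0,0,0,0,-0.14,0,0,0,0,0,-0.28,0,0,0,0,0,-0.42,0,0,0,0,0,-0.56,0,0,0,0,0,-0.7]'

```text
clock: 47.35
eef_pos: [665.0, 10.6, 285.1]
eef_rot: [-3.139, 0.0, 1.486]
wrist_force: [0.2, -0.7, 0.2]
finger_gap: 59.9
finger_force: 0.0
```

Request:
nudge_tcp --segments '[0,0,0,0,0,-0.1,0,0,0,0,0,-0.17,0,0,0,0,0,-0.17]'

```text
clock: 47.65
eef_pos: [665.0, 10.6, 285.4]
eef_rot: [-3.139, -0.0, 1.651]
wrist_force: [-0.1, 0.5, 0.1]
finger_gap: 59.8
finger_force: 0.0
```

```bash
python3 - <<'E'
from h import *
p,d,c=snap('wrist','w16'); P=cloud(c,d)
g=p.max(2); m=(g<75)&(P[...,2]>203)&(P[...,2]<216)&(P[...,0]>640)&(P[...,0]<690)&(abs(P[...,1])<70); q=P[m];print('bar',len(q),cv2.minAreaRect(q[:,:2].astype(np.float32)))
print(delta([665.3,10.4,184],1.652))
E
```

```text
bar 434 ((667.7586059570312, -13.375699996948242), (10.266539573669434, 34.661293029785156), 4.456517696380615)
(array([ -0.25703079,   0.43128849, 101.61608547]), array([-0.00211595, -0.00024616, -0.00339707]))
```

Request:
nudge_tcp --segments '[0,0.8,30,0,0,0,0,0.8,60,0,0,0,0,0.8,85,0,0,0,0,0.8,100,0,0,0,0,0.8,101,0,0,0]'

```text
clock: 48.2
eef_pos: [665.3, 10.7, 183.8]
eef_rot: [-3.138, -0.0, 1.649]
wrist_force: [0.5, -0.6, 0.3]
finger_gap: 60.0
finger_force: 0.0
```

Request:
nudge_tcp --segments '[0,0,0,0,0,0,0,0,0,0,0,0,0,0,0,0,0,0,0,0,0,0,0,0,0,0,0,0,0,0]' --jaw 0 --grip_force 25

```text
clock: 48.7
eef_pos: [666.2, 10.7, 186.5]
eef_rot: [3.141, 0.0, 1.65]
wrist_force: [-0.1, -0.1, -0.5]
finger_gap: 23.5
finger_force: 0.0
```

Request:
nudge_tcp --segments '[0,0,0,0,0,0,0,0,0,0,0,0,0,0,0,0,0,0,0,0,0,0,0,0]'

```text
clock: 49.1
eef_pos: [666.1, 10.7, 186.2]
eef_rot: [3.141, 0.0, 1.65]
wrist_force: [0.3, -0.2, 0.6]
finger_gap: 11.7
finger_force: 25.0
```

Request:
nudge_tcp --segments '[0,-4,0,0,0,0,0,-12,0,0,0,0,0,-22,0,0,0,0,0,-33,0,0,0,0,0,-44,0,0,0,0]'

```text
clock: 49.6
eef_pos: [621.4, 7.2, 186.2]
eef_rot: [3.141, -0.0, 1.65]
wrist_force: [3.3, 0.4, 1.7]
finger_gap: 11.5
finger_force: 25.0
```

Request:
nudge_tcp --segments '[0,-11,0,0,0,0,0,-22,0,0,0,0,0,-33,0,0,0,0,0,-44,0,0,0,0,0,-55,0,0,0,0]'

```text
clock: 50.1
eef_pos: [566.5, 2.9, 186.1]
eef_rot: [3.141, -0.0, 1.65]
wrist_force: [3.5, 0.6, 0.7]
finger_gap: 11.7
finger_force: 25.0
```

Request:
nudge_tcp --segments '[0,-11,0,0,0,0,0,-22,0,0,0,0,0,-33,0,0,0,0,0,-44,0,0,0,0,0,-54,0,0,0,0]'

```text
clock: 50.6
eef_pos: [512.6, -1.3, 186.1]
eef_rot: [3.141, -0.0, 1.65]
wrist_force: [3.4, 2.6, 0.3]
finger_gap: 11.9
finger_force: 25.0
```

Request:
nudge_tcp --segments '[0,-7,0,0,0,0,0,-13,0,0,0,0,0,-18,0,0,0,0,0,-22,0,0,0,0,0,-25,0,0,0,0]'

```text
clock: 51.1
eef_pos: [488.3, -3.2, 186.1]
eef_rot: [3.141, -0.0, 1.65]
wrist_force: [2.8, 3.8, 1.5]
finger_gap: 12.1
finger_force: 25.0
```

Request:
nudge_tcp --segments '[0,-2,0,0,0,0,0,-4,0,0,0,0,0,-6,0,0,0,0,0,-7,0,0,0,0,0,-8,0,0,0,0]'

```text
clock: 51.6
eef_pos: [480.5, -3.8, 186.1]
eef_rot: [3.141, -0.001, 1.65]
wrist_force: [2.8, 5.3, 1.4]
finger_gap: 11.6
finger_force: 25.0
```

Creeping the last few millimetres to the stop.

Request:
nudge_tcp --segments '[0,-1,0,0,0,0,0,-2,0,0,0,0,0,-2.8,0,0,0,0,0,-3.2,0,0,0,0,0,-3.2,0,0,0,0]'

```text
clock: 52.1
eef_pos: [477.3, -4.1, 186.1]
eef_rot: [-3.142, -0.0, 1.65]
wrist_force: [1.4, 5.0, 0.9]
finger_gap: 12.0
finger_force: 25.0
```

Request:
nudge_tcp --segments '[0,-0.4,0,0,0,0,0,-0.8,0,0,0,0,0,-1.2,0,0,0,0,0,-1.2,0,0,0,0]'

```text
clock: 52.5
eef_pos: [477.0, -4.1, 186.1]
eef_rot: [3.139, -0.0, 1.65]
wrist_force: [9.0, 6.1, -3.9]
finger_gap: 11.5
finger_force: 25.0
```

Request:
nudge_tcp --segments '[0,-0.4,0,0,0,0,0,-0.8,0,0,0,0,0,-0.8,0,0,0,0]'

```text
clock: 52.8
eef_pos: [476.9, -4.1, 186.1]
eef_rot: [3.137, -0.0, 1.65]
wrist_force: [16.6, 6.6, -6.9]
finger_gap: 11.6
finger_force: 25.0
```

Request:
nudge_tcp --segments '[0,0.6,0,0,0,0,0,1,0,0,0,0,0,1,0,0,0,0,0,1,0,0,0,0]' --jaw 40

```text
clock: 53.2
eef_pos: [476.2, -4.6, 186.0]
eef_rot: [-3.141, 0.0, 1.65]
wrist_force: [-0.6, -1.2, 0.8]
finger_gap: 38.6
finger_force: 0.0
```

Request:
nudge_tcp --segments '[0,0,0,0,0,0,0,0,-20,0,0,0,0,0,-50,0,0,0,0,0,-90,0,0,0,0,0,-125,0,0,0]'

```text
clock: 53.7
eef_pos: [476.2, -4.4, 312.9]
eef_rot: [3.141, 0.0, 1.65]
wrist_force: [-0.2, -0.7, -0.4]
finger_gap: 39.6
finger_force: 0.0
```

Request:
nudge_tcp --segments '[0,0,0,0,0,0,0,0,0,0,0,0]'

```text
clock: 53.9
eef_pos: [476.4, -4.4, 311.0]
eef_rot: [3.141, 0.0, 1.65]
wrist_force: [0.3, 0.3, 0.4]
finger_gap: 40.1
finger_force: 0.0
```

```bash
python3 - <<'E'
from h import *
p,d,c=snap('wrist','w17'); P=cloud(c,d)
g=p.max(2); m=(g<75)&(P[...,2]>203)&(P[...,2]<216)&(P[...,0]>440)&(P[...,0]<520)&(abs(P[...,1])<70); q=P[m];print('bar',len(q),cv2.minAreaRect(q[:,:2].astype(np.float32)))
E
```

```text
bar 1303 ((476.5691223144531, -3.664112091064453), (10.754846572875977, 84.72557830810547), 4.2758259773254395)
```

The stop was felt at 477, travel was 190 mm, and the bar stayed there after release. Handing in.

```bash
python3 -c "
from cell import manip
print(manip.sign_off())"
```

```text
the job is handed in; nothing more can be done
None
```

The job is handed in, at about 54 s of the 210 s: guard opened, carrier seated on shaft and pin, all three tubes moved from the rack into carrier holes, cover resting flat on the hub, guard shut against its stop. One flaw: at the open stop I pushed on after contact and the wrist force reached about 49 N, through the fingers.

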